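# Roll the sample tube onto the reading line and light the viewer

### The arm

A 6-joint arm with a two-finger parallel gripper is mounted at the origin on the work surface. World frame = base frame: x ahead of the robot, y to its left, z up, the work surface at z = 0. Lengths are in m, angles in rad, forces in N, time in s.
With the tool pointing down it reaches from about 0.375 to 0.9 m from the base axis. Payload 3.1 kg.
Tool frame: the origin (TCP) lies on the centre line of the jaws, within the pads' length; the fingertips stand ahead of it and the grasp point (between the pads) lies 3 mm ahead of it (robot.tip_reach is the z of the fingertips in the tool frame, in m); z points along the fingers, y is the line along which they close (so a half turn about z gives the same grasp; the last joint's range is limited). The gripper opens to 87 mm and grips with 3 to 60 N. Pads are 19 mm wide; open, the fingers measure 117 mm over their backs; the gripper's body (75 mm by 190 mm) begins 51 mm behind the grasp point.
Start: joints at [1.048, 0.527, 1.433, -0, 1.181, -0.178], TCP at [0.211, 0.588, 0.22] pointing down, gripper open.
Joint ranges: [-3.08, 3.08], [-0.75, 2.2], [0.22, 2.44], [-1.43, 4.57], [0, 2.65], [-2.85, 2.85]. Speed limits (rad/s): [2.79, 2.79, 3.14, 3.14, 3.14, 3.14].

### API

Orientations are given as a unit quaternion [x, y, z, w].
In Python, from rig import sensors, eyes, ticket, robot gives the robot as it stands.
- The arm moves only by the tool drive_tool, never from a script. Its argument "deltas" is a list that holds one entry, the list of rows, each a list of 6 numbers: the shift along the tool's x, y, z in mm, then the turn, a rotation vector about the tool's x, y, z in rad. A call has 1 to 8 rows; each row shifts and turns the commanded pose from where the row before left it, along the tool's axes as they then stand; what a row does not reach is not made up. A row lasts 1/12 s, in which the tool goes at most 41.7 mm and 7.16 degrees, less where a joint would pass 70% of its speed; a pose out of reach is approached as far as the arm can. A call is refused whole if a number of a shift passes 41.7 or a number of a turn 0.125, either way. A call with a gripper value outside its range is refused whole. "gripper" is the opening in per cent of the stroke, from 0 (shut) to 100 (fully open), set as the call begins (left out, the last holds). The fingers move at their own pace and stop on an object; "squeeze" is the grip in N (left out, the last holds). Time passes only in rows, so rows that do not move let the fingers close. It gives the time, the measured TCP pose, the force, the opening and the grip force at its end, in the units of the state.
- sensors.get_obs(): the state, without advancing time (a new reading comes with each control period).
- eyes.camera(name): name is "scene" or "top"; returns a dict with "img" (480x640x3 uint8, red, green, blue), "fov_y" (degrees; the focal length in pixels is half the picture's height over the tangent of half this angle, whatever the lens; pixels are square), "cx", "cy" (the principal point, pixels), "xyz" and "attitude" of the camera in the world. Camera axes: x right, y up, looking along -z (the intrinsics and any distortion apply to the point x, -y, -z); pixel columns grow to the right and rows downward; lengths in m; the calibration is good to about 2 mm. A picture is of the moment at which its call begins. There is no depth.
- ticket.hand_in(): hands the job in; it is judged then, once.
The state is a dict: "time": time; "q": joint angles; "joint_velocities": joint speeds; "joint_torque": joint torques, N m; "position": TCP position; "tool_rot": TCP orientation; "ft_force": force on the tool from outside, world axes, zero at the start; "moment": the same for the moment, N m; "grip_width": finger opening in m; "grip_force": force on a finger pad.
Only numpy, scipy, OpenCV 4.12 (cv2) and the standard library are available. Lean on these libraries where they do the work, as an engineer would, in place of code of your own. Each camera call takes 0.05 s, during which the arm holds its last target. There are 200 camera calls.

### The job

The glass sample tube lying on the viewing light box is to be checked for clarity: push its top sideways with light fingertips so that it rolls across the panel, and leave it lying still, centred on the thick middle black line and straight along it. Keep the fingertips on top of the glass (no gripping it by the sides, sliding or lifting it), and leave the vial standing on the panel, and the bowl, tape roll and syringe beside the box, where they are. Then, with the tube on its line, press the viewing light's button on the front frame of the box fully down and let it go.

Things in the scene. Friction and masses are not known exactly. Their poses are not given: they have to be found in the camera images.
- tube: Clear glass tube, grey screw cap at its +x end, paper band below the cap: a plain cylinder, 25 mm in diameter, 100 mm long, 40 to 90 g. Lies on the panel 55 to 85 mm to one side of the thick line, up to 4 degrees askew. Origin: middle of its axis, 12.5 mm above the panel; x runs along the axis, y and z turn as it rolls. Rolls with slight resistance: pushed slowly it stops within a few mm.
- line_mid (a point): Middle of the thick black line (5 mm wide, 140 mm long), on the surface of the white panel, 42 mm above the table. x: along the line, away from the box's front; y: across it, to the left. Thin 1.5 mm lines run parallel 40 mm either side. Panel: 150 mm along x, 270 mm along y about this point; its frame stands 3 mm proud, 65 mm wide at the front, 25 mm elsewhere. The box is fixed.
- lamp_button_top (a point): Centre of the top of the light's round push button on the front frame: grey cap 24 mm across, its top 63 mm above the table, in an aluminium housing 40 mm across. 108 mm before the middle of the thick line (-x of line_mid) and 100 mm to its right (-y). Pressed straight down.
- lamp_button (a joint): Travel of the light's button, m: 0 released, 0.006 fully down (about 4 N, it springs back).
- vial: Small glass vial with a crimped metal cap, standing on the panel on the other side of the thick line from the tube, 29 mm in diameter, 56 mm tall. Origin: centre of its underside. To be left alone.
- gallipot: Steel gallipot (bowl), 70 mm across, 42 mm tall, on the table left of the box. Origin: centre of its underside. To be left alone.
- tape: Roll of white tape lying flat, 72 mm across, 25 mm tall, on the table left of the box. Origin: centre of its underside. To be left alone.
- syringe: Syringe lying along its x, 130 mm long, 36 mm over the flange, 21 mm tall, on the table right of the box. Origin: underside of the barrel. To be left alone.
Things that resemble listed ones, but are neither listed nor needed, are in the scene too. Leave any blue or purple look-alike of the tube alone.

How it is judged:
By the outcome, as a careful person would: the job done as asked, in the order asked, and still so for the second after the job is handed in, with the robot touching nothing.
It also fails if it takes over 64 s, if anything falls off the work surface, if the arm or the gripper's body presses on something with over 40 N, if the wrist force passes 120 N, or if a joint passes its speed limit or range.

## Working session

There is one attempt and no reset: what is moved stays moved. The work goes in short steps, Python scripts to look and compute and a tool call to move; the robot and the scene stay as the last step left them, time stands still between calls to the robot, and variables do not carry over. Pictures are saved under pics/ and viewed, at most 10 in all, crops included, and the job is handed in when it is done.

Besides the shell and the picture viewer there is one more tool, called after "Emit:" as name(argument=value, ...) on one line, values as JSON. drive_tool: Moves the arm, as the interface text tells. Its arguments: {"type":"object","properties":{"deltas":{"type":"array"},"gripper":{"type":"number"},"squeeze":{"type":"number"}},"required":["deltas"]}

```bash
mkdir -p pics; ls; python3 - <<'E'
from rig import sensors, eyes, robot
import cv2
o=sensors.get_obs()
print({k:o[k] for k in('time','position','tool_rot','grip_width','ft_force')}, robot.tip_reach)
for n in('scene','top'):
    c=eyes.camera(n); cv2.imwrite(f'pics/{n}1.png',c['img'][:,:,::-1])
    print({k:v for k,v in c.items() if k!='img'})
E
```

```text
pics
{'time': 0.0, 'position': array([0.21026827, 0.58777385, 0.21908768]), 'tool_rot': array([ 1.71063191e-01,  9.85259469e-01, -1.01762714e-03, -3.58150563e-04]), 'grip_width': 0.0870544212632607, 'ft_force': array([-0.40353728, -0.50244031,  0.50014683])} 0.022
{'fov_y': 55.60765752950172, 'cx': 318.9070517469303, 'cy': 246.44057355492228, 'xyz': array([1.19986047, 0.13347742, 0.68136061]), 'attitude': array([0.25396622, 0.31625115, 0.70474253, 0.58208619])}
{'fov_y': 49.49619913008159, 'cx': 321.91330187151794, 'cy': 240.59335301782534, 'xyz': array([ 0.35955707, -0.01045443,  1.1407666 ]), 'attitude': array([ 0.06428714, -0.05412923, -0.69908765,  0.71008003])}
```

View pics/scene1.png

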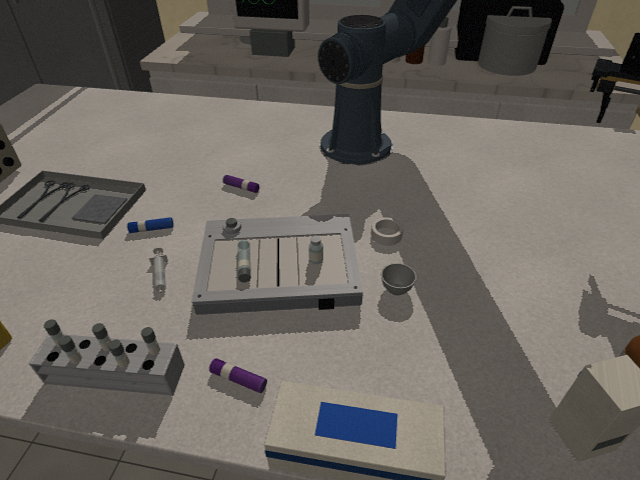

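View pics/top1.png

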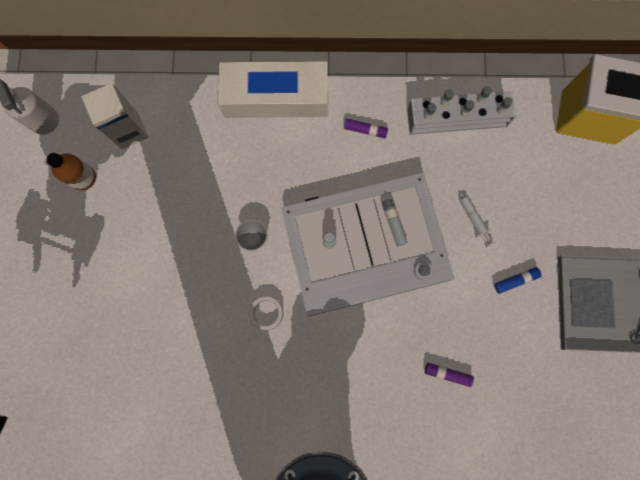

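Scene view: the tube is at about (244,262), the thick line runs near (278,262), and the vial is at (316,250). In the top view, the tube runs (388,197)–(402,245), the thick line (357,204)–(375,266), and the button is at (424,270).

```bash
cat > h.py <<'E'
import numpy as np, cv2
from scipy.spatial.transform import Rotation as R
from rig import sensors, eyes, robot
def cal(c):
    f=240/np.tan(np.radians(c['fov_y']/2)); return f,R.from_quat(c['attitude'])
def ray(c,uv,z):
    f,r=cal(c); uv=np.atleast_2d(uv).astype(float)
    d=r.apply(np.c_[(uv[:,0]-c['cx'])/f,-(uv[:,1]-c['cy'])/f,-np.ones(len(uv))])
    return c['xyz']+d*((z-c['xyz'][2])/d[:,2])[:,None]
def proj(c,p):
    f,r=cal(c); q=r.inv().apply(np.atleast_2d(p)-c['xyz'])
    return np.c_[c['cx']+f*q[:,0]/-q[:,2], c['cy']-f*q[:,1]/-q[:,2]]
E
python3 - <<'E'
from h import *
c=eyes.camera('top'); im=c['img'][:,:,::-1]
cr=cv2.resize(im[170:320,280:460],None,fx=4,fy=4,interpolation=cv2.INTER_CUBIC)
s=eyes.camera('scene'); cr2=cv2.resize(s['img'][205:320,190:370,::-1],None,fx=4,fy=4,interpolation=cv2.INTER_CUBIC)
cv2.imwrite('pics/t2.png',cr);cv2.imwrite('pics/s2.png',cr2)
g=im.mean(2)
for cam,nm,box in((c,'top',(205,262,335,385)),(s,'scene',(240,284,268,290))):
    gg=cam['img'].mean(2); r0,r1,a,b=box
    m=np.zeros(gg.shape,np.uint8); m[r0:r1,a:b]=gg[r0:r1,a:b]<50
    n,l,st,ce=cv2.connectedComponentsWithStats(m); k=1+st[1:,4].argmax()
    print(nm,st[k],ce[k])
    ys,xs=np.where(l==k); P=ray(cam,np.c_[xs,ys],.042)[:,:2]
    mu=P.mean(0); w,v=np.linalg.eigh(np.cov((P-mu).T)); d=v[:,1]*np.sign(v[0,1]); t=(P-mu)@d
    print(mu,np.degrees(np.arctan2(d[1],d[0])),t.min(),t.max())
E
```

```text
top [362 226   3  10  10] [363.  230.5]
[ 0.56865267 -0.08082966] 14.36251850159161 -0.010019538307775442 0.010037157687804147
scene [277 240   2  44  65] [277.67692308 265.21538462]
[ 0.57707099 -0.08023704] 14.321093759470802 -0.07571172813111426 0.05000120640227322
```

View pics/t2.png

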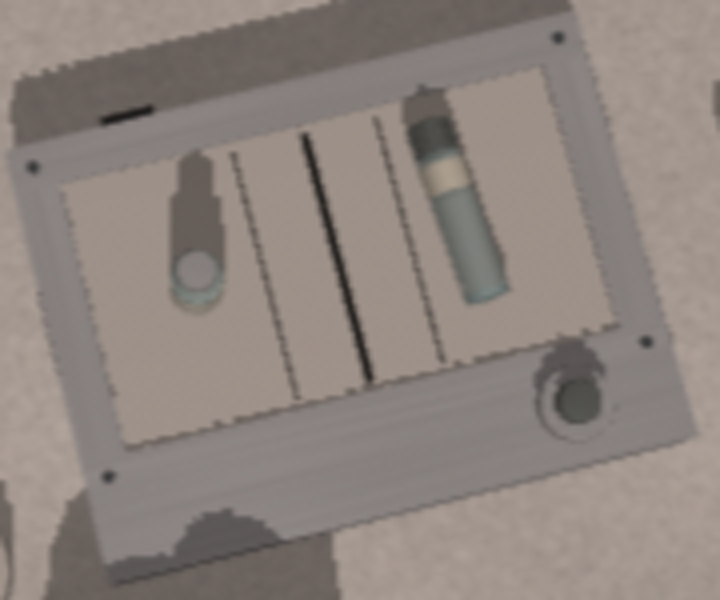

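View pics/s2.png

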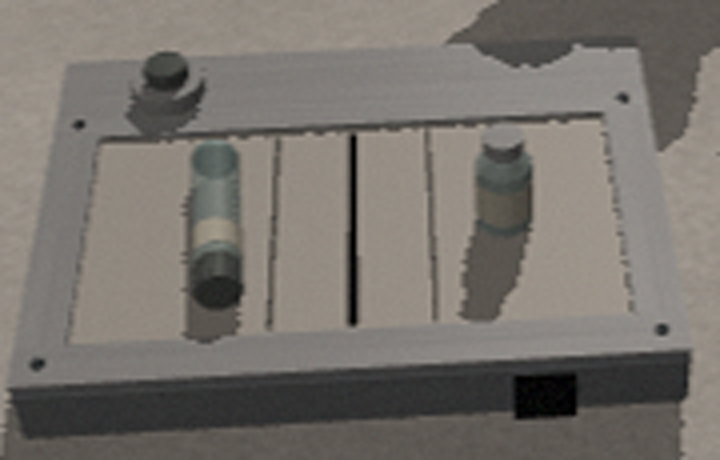

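Top crop: the thick line runs (306,133)–(369,383) and the tube axis from about (426,122) at the cap to (488,297). The button is at (578,400). The scene crop shows the tube right of the box centre, away from the vial.

```bash
cat >> h.py <<'E'
def line(cam,top):
    g=cam['img'].mean(2); P=[]
    a,b=((357,204.),(371.5,264.)) if top else ((277.7,241.),(277.7,284.))
    for v in range(int(a[1])+2,int(b[1])-2):
        u=a[0]+(b[0]-a[0])*(v-a[1])/(b[1]-a[1]); us=np.arange(round(u)-5,round(u)+6)
        w=np.clip(np.median(g[v,us])-g[v,us]-15,0,None)
        if w.sum()>20: P.append((us@w/w.sum(),v))
    return ray(cam,np.array(P),.042)[:,:2]
def fit(P):
    mu=P.mean(0); w,v=np.linalg.eigh(np.cov((P-mu).T)); d=v[:,1]*np.sign(v[0,1]); t=(P-mu)@d
    return mu,d,np.degrees(np.arctan2(d[1],d[0])),t.min(),t.max()
def glass(cam,box):
    im=cam['img'].astype(int); u0,v0,u1,v1=box
    m=np.zeros(im.shape[:2],np.uint8); s=im[v0:v1,u0:u1]
    m[v0:v1,u0:u1]=(s[:,:,2]-s[:,:,0]>2)
    m=cv2.morphologyEx(m,cv2.MORPH_OPEN,np.ones((2,2)))
    n,l,st,ce=cv2.connectedComponentsWithStats(m); k=1+st[1:,4].argmax()
    ys,xs=np.where(l==k); return np.c_[xs,ys]
E
python3 - <<'E'
from h import *
for nm,top,tb in(('top',1,(378,190,412,250)),('scene',0,(232,235,256,284))):
    c=eyes.camera(nm); L=line(c,top); print(nm,'line',*fit(L))
    uv=glass(c,tb); print(len(uv),uv.min(0),uv.max(0)); f=fit(ray(c,uv,.0545)[:,:2]); print('tube',*f)
# hand points
t=eyes.camera('top')
h=lambda u,v:(280+(u+.5)/4-.5,170+(v+.5)/4-.5)
print('line ends',ray(t,[h(305,131),h(370,384)],.042)[:,:2])
print('tube ends',ray(t,[h(427,124),h(488,296)],.0545)[:,:2])
print('tube band edges mid',ray(t,[h(444,172)],.0545)[:,:2])
print('button',ray(t,[h(578,400)],.063))
s=eyes.camera('scene'); h=lambda u,v:(190+(u+.5)/4-.5,205+(v+.5)/4-.5)
print('S line ends',ray(s,[h(353,325),h(353,135)],.042)[:,:2])
print('S cap center',ray(s,[h(217,288)],.0545)[:,:2],'bottom c',ray(s,[h(215,157)],.0545)[:,:2])
print('S button',ray(s,[h(166,66)],.063),'S vial base',ray(s,[h(503,215)],.042))
E
```

```text
top line [ 0.56231399 -0.08234849] [0.96590329 0.25890315] 15.004988925183834 -0.061486303320370354 0.06220023058610657
16 [400 242] [406 245]
tube [ 0.5391527  -0.16430305] [ 0.40655877 -0.91362463] -66.01115506624672 -0.006850377492370703 0.007429225144829893
scene line [ 0.56823274 -0.08253286] [0.96620821 0.25776287] 14.937360191220106 -0.05698876017158855 0.05379322962571092
80 [240 241] [249 250]
tube [ 0.54662702 -0.15837793] [0.90879786 0.41723668] 24.660249853500318 -0.01476644360958434 0.014039902046815808
line ends [[ 0.63041138 -0.06519816]
 [ 0.49312017 -0.10042932]]
tube ends [[ 0.63205775 -0.12978473]
 [ 0.53924547 -0.16154   ]]
tube band edges mid [[ 0.60588607 -0.13872681]]
button [[ 0.48384771 -0.20646249  0.063     ]]
S line ends [[ 0.63256065 -0.06499506]
 [ 0.49871592 -0.10079854]]
S cap center [[ 0.63229842 -0.13151822]] bottom c [[ 0.54221369 -0.16209095]]
S button [[ 0.48518833 -0.20745663  0.063     ]] S vial base [[ 0.54475946 -0.00961151  0.042     ]]
```

Emit:
drive_tool(deltas=[[[-25.2, -23.7, 0, 0, 0, 0], [-25.2, -23.7, 0, 0, 0, 0], [-25.2, -23.7, 0, 0, 0, 0], [-25.2, -23.7, 0, 0, 0, 0], [-25.2, -23.7, 0, 0, 0, 0], [-25.2, -23.7, 0, 0, 0, 0], [-25.2, -23.7, 0, 0, 0, 0], [-25.2, -23.7, 0, 0, 0, 0]]], gripper=63)

```text
time: 1.07
position: [0.3371, 0.3406, 0.2203]
tool_rot: [0.171, 0.985, 0.0, 0.0]
ft_force: [0.6, -0.3, -0.3]
grip_width: 0.0556
grip_force: 0.0
```

Emit:
drive_tool(deltas=[[[-25.2, -23.7, 0, 0, 0, 0], [-25.2, -23.7, 0, 0, 0, 0], [-25.2, -23.7, 0, 0, 0, 0], [-25.2, -23.7, 0, 0, 0, 0], [-25.2, -23.7, 0, 0, 0, 0], [-25.2, -23.7, 0, 0, 0, 0], [-25.2, -23.7, 0, 0, 0, 0], [-25.2, -23.7, 0, 0, 0, 0]]])

```text
time: 1.73
position: [0.4631, 0.0939, 0.2203]
tool_rot: [0.171, 0.985, 0.0, 0.0]
ft_force: [-0.2, 1.1, -0.8]
grip_width: 0.0546
grip_force: 0.0
```

Emit:
drive_tool(deltas=[[[-25.2, -23.7, 0, 0, 0, 0], [-25.2, -23.7, 0, 0, 0, 0], [-25.2, -23.7, 0, 0, 0, 0], [-25.2, -23.7, 0, 0, 0, 0], [-25.2, -23.7, 0, 0, 0, 0], [-25.2, -23.7, 0, 0, 0, 0], [-25.2, -23.7, 0, 0, 0, 0], [-25.2, -23.7, 0, 0, 0, 0]]])

```text
time: 2.4
position: [0.5889, -0.1527, 0.2201]
tool_rot: [0.171, 0.985, 0.0, 0.0]
ft_force: [0.6, 0.1, 0.6]
grip_width: 0.0548
grip_force: 0.0
```

Emit:
drive_tool(deltas=[[[0, 0, 10, 0, 0, 0.1124], [0, 0, 10, 0, 0, 0.1124], [0, 0, 10, 0, 0, 0.1124], [0, 0, 10, 0, 0, 0.1124], [0, 0, 10, 0, 0, 0.1124], [0, 0, 10, 0, 0, 0.1124], [0, 0, 10, 0, 0, 0.1124], [0, 0, 10, 0, 0, 0.1124]]])

```text
time: 3.07
position: [0.5884, -0.151, 0.1396]
tool_rot: [0.585, 0.811, 0.0, 0.0]
ft_force: [0.3, -0.2, -1.0]
grip_width: 0.055
grip_force: 0.0
```

Emit:
drive_tool(deltas=[[[0, 0, 11, 0, 0, 0], [0, 0, 11, 0, 0, 0], [0, 0, 11, 0, 0, 0], [0, 0, 8, 0, 0, 0], [0, 0, 3, 0, 0, 0], [0, 0, 0, 0, 0, 0]]])

```text
time: 3.57
position: [0.5877, -0.1507, 0.0949]
tool_rot: [0.582, 0.813, -0.0, -0.001]
ft_force: [-0.3, 0.0, 0.2]
grip_width: 0.0548
grip_force: 0.0
```

```bash
python3 - <<'E'
from h import *
s=eyes.camera('scene'); cr2=cv2.resize(s['img'][195:320,190:370,::-1],None,fx=4,fy=4,interpolation=cv2.INTER_CUBIC)
cv2.imwrite('pics/s3.png',cr2)
o=sensors.get_obs();print(o['position'],o['ft_force'])
E
```

```text
[ 0.58821869 -0.15090733  0.09565613] [ 0.51196403 -0.79865266  0.97826281]
```

View pics/s3.png

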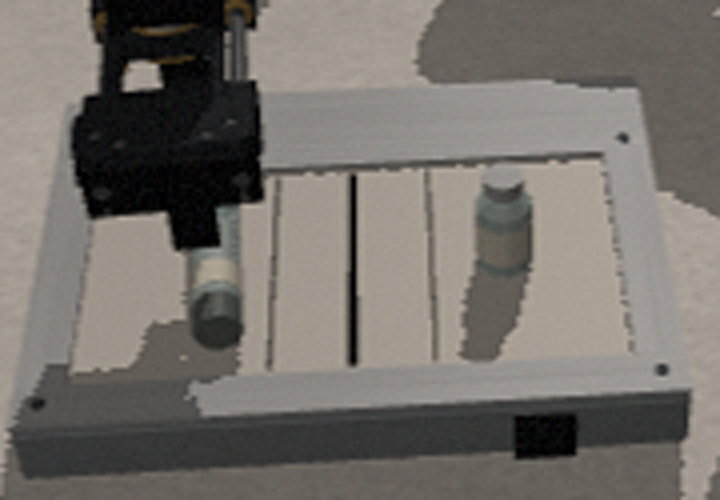

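The leading edge of the finger (crop x about 218) sits just past the tube axis (x about 215), roughly 7 mm above the glass. Next I'll touch down gently.

Emit:
drive_tool(deltas=[[[0, 0, 2, 0, 0, 0], [0, 0, 1.5, 0, 0, 0], [0, 0, 1, 0, 0, 0], [0, 0, 0, 0, 0, 0]]])

```text
time: 3.95
position: [0.5884, -0.151, 0.0917]
tool_rot: [0.582, 0.813, 0.0, 0.0]
ft_force: [-0.5, 0.0, 0.6]
grip_width: 0.0548
grip_force: 0.0
```

Emit:
drive_tool(deltas=[[[0, 0, 0.5, 0, 0, 0], [0, 0, 0, 0, 0, 0]]])

```text
time: 4.12
position: [0.5884, -0.151, 0.0912]
tool_rot: [0.582, 0.813, 0.0, 0.0]
ft_force: [-1.2, 0.4, -0.5]
grip_width: 0.0552
grip_force: 0.0
```

Emit:
drive_tool(deltas=[[[0, 0, 0.5, 0, 0, 0], [0, 0, 0, 0, 0, 0]]])

```text
time: 4.28
position: [0.5883, -0.151, 0.0905]
tool_rot: [0.582, 0.813, -0.0, 0.0]
ft_force: [-0.1, 0.5, -0.3]
grip_width: 0.0551
grip_force: 0.0
```

Emit:
drive_tool(deltas=[[[0, 0, 0.5, 0, 0, 0], [0, 0, 0, 0, 0, 0]]])

```text
time: 4.45
position: [0.5883, -0.1509, 0.09]
tool_rot: [0.582, 0.813, -0.0, -0.0]
ft_force: [-0.5, 0.5, 0.0]
grip_width: 0.0547
grip_force: 0.0
```

Emit:
drive_tool(deltas=[[[0, 0, 0.4, 0, 0, 0], [0, 0, 0, 0, 0, 0]]])

```text
time: 4.62
position: [0.5883, -0.1509, 0.0896]
tool_rot: [0.582, 0.813, -0.0, -0.0]
ft_force: [-0.0, -0.2, 0.2]
grip_width: 0.0549
grip_force: 0.0
```

Emit:
drive_tool(deltas=[[[0, 0, 0.3, 0, 0, 0], [0, 0, 0, 0, 0, 0]]])

```text
time: 4.78
position: [0.5883, -0.1509, 0.0893]
tool_rot: [0.582, 0.813, -0.0, -0.0]
ft_force: [-0.4, -0.2, -0.7]
grip_width: 0.0548
grip_force: 0.0
```

Emit:
drive_tool(deltas=[[[0, 0, 0.3, 0, 0, 0], [0, 0, 0, 0, 0, 0]]])

```text
time: 4.95
position: [0.5883, -0.1509, 0.089]
tool_rot: [0.582, 0.813, -0.0, -0.0]
ft_force: [-0.1, -0.2, 0.5]
grip_width: 0.0546
grip_force: 0.0
```

Emit:
drive_tool(deltas=[[[0, 0, 0.3, 0, 0, 0], [0, 0, 0, 0, 0, 0]]])

```text
time: 5.12
position: [0.5883, -0.1509, 0.0887]
tool_rot: [0.582, 0.813, -0.0, -0.0]
ft_force: [-0.5, 0.5, 0.3]
grip_width: 0.0546
grip_force: 0.0
```

Emit:
drive_tool(deltas=[[[0, 0, 0.3, 0, 0, 0], [0, 0, 0, 0, 0, 0]]])

```text
time: 5.28
position: [0.5883, -0.151, 0.0884]
tool_rot: [0.582, 0.813, -0.0, -0.0]
ft_force: [-0.4, 0.2, -0.4]
grip_width: 0.0549
grip_force: 0.0
```

Emit:
drive_tool(deltas=[[[0, 0, 0.3, 0, 0, 0], [0, 0, 0, 0, 0, 0]]])

```text
time: 5.45
position: [0.5883, -0.151, 0.0881]
tool_rot: [0.582, 0.813, -0.0, -0.0]
ft_force: [1.0, -0.3, -0.6]
grip_width: 0.0546
grip_force: 0.0
```

Emit:
drive_tool(deltas=[[[0, 0, 0.3, 0, 0, 0], [0, 0, 0, 0, 0, 0]]])

```text
time: 5.62
position: [0.5883, -0.1509, 0.0878]
tool_rot: [0.582, 0.813, -0.0, -0.0]
ft_force: [-0.3, -0.6, -0.1]
grip_width: 0.0548
grip_force: 0.0
```

```bash
python3 - <<'E'
from h import *
s=eyes.camera('scene'); cr2=cv2.resize(s['img'][225:295,210:290,::-1],None,fx=5,fy=5,interpolation=cv2.INTER_CUBIC)
t=eyes.camera('top'); cr=cv2.resize(t['img'][185:255,350:430,::-1],None,fx=5,fy=5,interpolation=cv2.INTER_CUBIC)
cv2.imwrite('pics/s4.png',np.hstack([cr2,cr]))
E
```

```text
(no output)
```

View pics/s4.png

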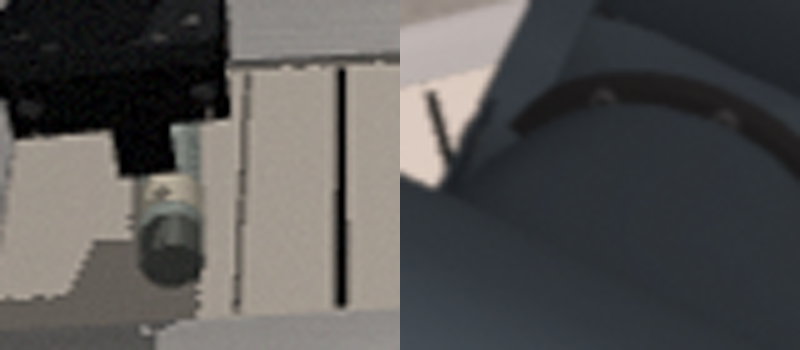

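The finger's leading edge (x about 175) barely overlaps the tube's crest (x about 170). I'll lift, shift 4 mm forward and touch down again.

Emit:
drive_tool(deltas=[[[0, 0, -2.5, 0, 0, 0], [4, 0, 0, 0, 0, 0], [0, 0, 0.8, 0, 0, 0], [0, 0, 0.4, 0, 0, 0], [0, 0, 0, 0, 0, 0]]])

```text
time: 6.13
position: [0.5869, -0.147, 0.0891]
tool_rot: [0.582, 0.813, -0.0, -0.0]
ft_force: [0.6, -0.0, 0.5]
grip_width: 0.055
grip_force: 0.0
```

Emit:
drive_tool(deltas=[[[0, 0, 0.4, 0, 0, 0], [0, 0, 0, 0, 0, 0]]])

```text
time: 6.3
position: [0.587, -0.1472, 0.0886]
tool_rot: [0.582, 0.813, -0.0, -0.0]
ft_force: [0.5, 0.1, 0.0]
grip_width: 0.0547
grip_force: 0.0
```

Emit:
drive_tool(deltas=[[[0, 0, 0.4, 0, 0, 0], [0, 0, 0, 0, 0, 0]]])

```text
time: 6.47
position: [0.587, -0.1472, 0.0882]
tool_rot: [0.582, 0.813, -0.0, -0.0]
ft_force: [-0.2, 0.6, 0.4]
grip_width: 0.0548
grip_force: 0.0
```

Emit:
drive_tool(deltas=[[[0, 0, 0.4, 0, 0, 0], [0, 0, 0, 0, 0, 0]]])

```text
time: 6.63
position: [0.587, -0.1472, 0.0879]
tool_rot: [0.582, 0.813, -0.0, -0.0]
ft_force: [1.1, -1.3, -0.4]
grip_width: 0.0548
grip_force: 0.0
```

Emit:
drive_tool(deltas=[[[0, 0, 0.3, 0, 0, 0], [0, 0, 0, 0, 0, 0]]])

```text
time: 6.8
position: [0.587, -0.1472, 0.0876]
tool_rot: [0.582, 0.813, -0.0, -0.0]
ft_force: [-0.5, 0.2, -0.2]
grip_width: 0.0547
grip_force: 0.0
```

Emit:
drive_tool(deltas=[[[0, 0, 0.3, 0, 0, 0], [0, 0, 0, 0, 0, 0]]])

```text
time: 6.97
position: [0.587, -0.1472, 0.0873]
tool_rot: [0.582, 0.813, -0.0, -0.0]
ft_force: [-0.2, -1.0, 0.1]
grip_width: 0.0547
grip_force: 0.0
```

Emit:
drive_tool(deltas=[[[0, 0, 0.3, 0, 0, 0], [0, 0, 0, 0, 0, 0]]])

```text
time: 7.13
position: [0.587, -0.1472, 0.087]
tool_rot: [0.582, 0.813, -0.0, -0.0]
ft_force: [-0.0, -0.1, 0.1]
grip_width: 0.0548
grip_force: 0.0
```

Emit:
drive_tool(deltas=[[[0, 0, 0.4, 0, 0, 0], [0, 0, 0, 0, 0, 0]]])

```text
time: 7.3
position: [0.587, -0.1471, 0.0866]
tool_rot: [0.582, 0.813, -0.0, -0.0]
ft_force: [0.2, -0.5, -0.4]
grip_width: 0.0551
grip_force: 0.0
```

Emit:
drive_tool(deltas=[[[0, 0, 0.4, 0, 0, 0], [0, 0, 0, 0, 0, 0]]])

```text
time: 7.47
position: [0.587, -0.1471, 0.0862]
tool_rot: [0.582, 0.813, -0.0, -0.0]
ft_force: [-0.9, -0.3, -0.4]
grip_width: 0.0551
grip_force: 0.0
```

Emit:
drive_tool(deltas=[[[0, 0, 0.4, 0, 0, 0], [0, 0, 0, 0, 0, 0]]])

```text
time: 7.63
position: [0.587, -0.1471, 0.0858]
tool_rot: [0.582, 0.813, -0.0, -0.0]
ft_force: [-1.2, 0.2, -1.1]
grip_width: 0.0547
grip_force: 0.0
```

```bash
python3 - <<'E'
from h import *
s=eyes.camera('scene'); o=sensors.get_obs(); r=R.from_quat(o['tool_rot'])
for yy in(.0275,.042):
  for z in(.018,.022): print(yy,z,proj(s,o['position']+r.apply([[-.0095,yy,z],[.0095,yy,z]])).round(1).tolist())
g=s['img'].max(2)
for v in range(246,268): print(v,''.join('#' if x<40 else '+' if x<80 else '.' for x in g[v,225:262]))
E
```

```text
0.0275 0.018 [[237.9, 264.8], [247.8, 263.8]]
0.0275 0.022 [[238.1, 266.3], [248.0, 265.3]]
0.042 0.018 [[237.9, 270.1], [247.9, 269.1]]
0.042 0.022 [[238.1, 271.5], [248.1, 270.5]]
246 ##################################...
247 ##################################...
248 ############################++####...
249 ############################++++++...
250 #####################++++............
251 #####################+...............
252 ++........###########+...............
253 ..........###########+...............
254 ..........+###########...............
255 ..........+###########...............
256 ...........###########...............
257 ...........###########+..............
258 ...........###########+..............
259 ...........###########+..............
260 ...........+####++...................
261 .....................................
262 .....................................
263 .....................................
264 .....................................
265 .....................................
266 .....................................
267 .....................................
```

Emit:
drive_tool(deltas=[[[0, 0, 0.4, 0, 0, 0], [0, 0, 0.4, 0, 0, 0]]])

```text
time: 7.85
position: [0.5871, -0.1472, 0.085]
tool_rot: [0.582, 0.813, 0.0, 0.0]
ft_force: [-0.3, 0.4, 0.5]
grip_width: 0.0549
grip_force: 0.0
```

Emit:
drive_tool(deltas=[[[0, 0, 0.4, 0, 0, 0], [0, 0, 0.4, 0, 0, 0]]])

```text
time: 8.02
position: [0.587, -0.1472, 0.0842]
tool_rot: [0.582, 0.813, -0.0, -0.0]
ft_force: [0.5, -0.4, -0.1]
grip_width: 0.0546
grip_force: 0.0
```

Emit:
drive_tool(deltas=[[[0, 0, 0.4, 0, 0, 0], [0, 0, 0.4, 0, 0, 0]]])

```text
time: 8.18
position: [0.587, -0.1472, 0.0834]
tool_rot: [0.582, 0.813, -0.0, -0.0]
ft_force: [-0.6, 0.6, 0.3]
grip_width: 0.0548
grip_force: 0.0
```

```bash
python3 - <<'E'
from h import *
s=eyes.camera('scene'); cr2=cv2.resize(s['img'][235:285,215:290,::-1],None,fx=10,fy=10,interpolation=cv2.INTER_CUBIC)
cr2=np.clip(cr2*1.8,0,255).astype(np.uint8)
cv2.imwrite('pics/s5.png',cr2)
E
```

```text
(no output)
```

View pics/s5.png

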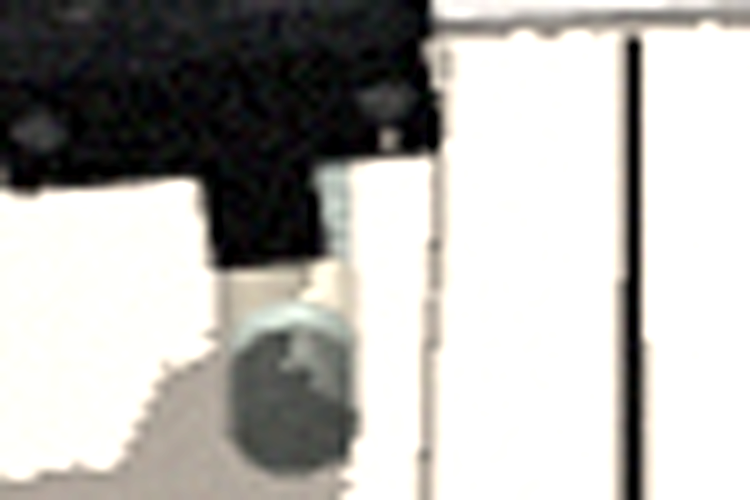

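The finger spans x 215–322 over the tube, which spans x 225–350, so it is over the crest. It is still above the glass, because the open fingertips reach less far than nominal. I'll continue down.

Emit:
drive_tool(deltas=[[[0, 0, 0.5, 0, 0, 0], [0, 0, 0.5, 0, 0, 0]]])

```text
time: 8.4
position: [0.5871, -0.1472, 0.0825]
tool_rot: [0.582, 0.813, 0.0, 0.0]
ft_force: [-0.2, 1.3, 0.3]
grip_width: 0.0546
grip_force: 0.0
```

Emit:
drive_tool(deltas=[[[0, 0, 0.5, 0, 0, 0], [0, 0, 0.5, 0, 0, 0]]])

```text
time: 8.57
position: [0.587, -0.1472, 0.0814]
tool_rot: [0.582, 0.813, -0.0, -0.0]
ft_force: [0.1, -0.1, -0.9]
grip_width: 0.0548
grip_force: 0.0
```

Emit:
drive_tool(deltas=[[[0, 0, 0.5, 0, 0, 0], [0, 0, 0.5, 0, 0, 0]]])

```text
time: 8.73
position: [0.587, -0.1472, 0.0804]
tool_rot: [0.582, 0.813, -0.0, -0.0]
ft_force: [-0.5, 0.9, -1.1]
grip_width: 0.0551
grip_force: 0.0
```

Emit:
drive_tool(deltas=[[[0, 0, 0.5, 0, 0, 0], [0, 0, 0.5, 0, 0, 0]]])

```text
time: 8.9
position: [0.587, -0.1472, 0.0794]
tool_rot: [0.582, 0.813, 0.0, -0.0]
ft_force: [-0.3, 0.1, 0.5]
grip_width: 0.055
grip_force: 0.0
```

Emit:
drive_tool(deltas=[[[0, 0, 0.5, 0, 0, 0], [0, 0, 0, 0, 0, 0]]])

```text
time: 9.07
position: [0.5869, -0.1472, 0.0788]
tool_rot: [0.582, 0.813, -0.0, -0.0]
ft_force: [0.2, 0.0, -0.2]
grip_width: 0.0548
grip_force: 0.0
```

Emit:
drive_tool(deltas=[[[0, 0, 0.5, 0, 0, 0], [0, 0, 0, 0, 0, 0]]])

```text
time: 9.23
position: [0.587, -0.1471, 0.0784]
tool_rot: [0.582, 0.813, -0.0, -0.0]
ft_force: [-0.1, -0.8, -0.4]
grip_width: 0.0549
grip_force: 0.0
```

Emit:
drive_tool(deltas=[[[0, 0, 0.5, 0, 0, 0], [0, 0, 0, 0, 0, 0]]])

```text
time: 9.4
position: [0.587, -0.1471, 0.0779]
tool_rot: [0.582, 0.813, -0.0, -0.0]
ft_force: [-0.0, 0.5, 0.0]
grip_width: 0.0547
grip_force: 0.0
```

```bash
python3 - <<'E'
from h import *
s=eyes.camera('scene')
g=s['img'].max(2)
for v in range(254,286): print(v,''.join('#' if x<40 else '+' if x<80 else '.' for x in g[v,225:262]), g[v,236:252:2])
t=eyes.camera('top'); g=t['img'].max(2)
E
```

```text
254 ######################............... [  5   7   3  10  10  23 116 150]
255 ###++.....+###########............... [  3  14   6   9   4   0 121 144]
256 ...........###########............... [  0   3   0   0   8   0 109 143]
257 ...........###########+.............. [  0   4   9   4   5   4 113 143]
258 ...........###########+.............. [  2   1   5   8   4   7  88 144]
259 ...........###########+..........+... [ 23   5  14  12   9  10 105 145]
260 ...........+###########.............. [ 49   4   0   5   6   0  92 144]
261 ...........+###########.............. [ 56   9  10   5   0   8 111 144]
262 ............###########.............. [ 81   5   5   9   6  21 107 132]
263 ............######+++................ [108  19  26  38  60 103 126 127]
264 ............+........................ [120 105 123 115 112  92 142 132]
265 ..................................... [129 109 119 117 130 118 133 132]
266 ..................................... [127 109 120 131 142 129 104 132]
267 ..................................... [129 102 122 125 101 108 104 127]
268 ................++++.++.........
[... 623 characters left out ...]
 47 46 44 42 65]
277 .............+++++++++++++........... [101  56  47  47  43  46  42  67]
278 .............+++++++++++++........... [100  58  44  44  43  46  43  79]
279 .............+++++++++++#............ [102  78  46  45  47  42  41 135]
280 ..............++++++#++++.......+.... [ 99  98  41  43  45  42  42 137]
281 ...............+++++++++............. [ 99  99  71  45  46  42  78 144]
282 .................++++................ [ 99 101 101  75  71  91 100 165]
283 ..................................... [ 99 100 100 102 102 102  97 142]
284 ..................................... [ 99 100  98 100  99  98 100 164]
285 ................................+.... [102 101  97  99  96  98  98 140]
```

Emit:
drive_tool(deltas=[[[0, 0, 0.5, 0, 0, 0], [0, 0, 0.5, 0, 0, 0]]])

```text
time: 9.67
position: [0.5871, -0.1472, 0.077]
tool_rot: [0.582, 0.813, 0.0, 0.0]
ft_force: [0.8, 0.4, 0.8]
grip_width: 0.0546
grip_force: 0.0
```

Emit:
drive_tool(deltas=[[[0, 0, 0.5, 0, 0, 0], [0, 0, 0.5, 0, 0, 0]]])

```text
time: 9.83
position: [0.587, -0.1471, 0.0759]
tool_rot: [0.582, 0.813, -0.0, -0.0]
ft_force: [0.4, 0.6, 0.5]
grip_width: 0.0548
grip_force: 0.0
```

Emit:
drive_tool(deltas=[[[0, 0, 0.5, 0, 0, 0], [0, 0, 0.5, 0, 0, 0]]])

```text
time: 10.0
position: [0.587, -0.1472, 0.0749]
tool_rot: [0.582, 0.813, -0.0, -0.0]
ft_force: [-0.2, -0.4, -0.1]
grip_width: 0.0551
grip_force: 0.0
```

Emit:
drive_tool(deltas=[[[0, 0, 0.5, 0, 0, 0], [0, 0, 0.5, 0, 0, 0]]])

```text
time: 10.17
position: [0.587, -0.1472, 0.0739]
tool_rot: [0.582, 0.813, -0.0, -0.0]
ft_force: [0.5, -0.6, 0.6]
grip_width: 0.0549
grip_force: 0.0
```

Emit:
drive_tool(deltas=[[[0, 0, 0.5, 0, 0, 0], [0, 0, 0.5, 0, 0, 0]]])

```text
time: 10.33
position: [0.587, -0.1472, 0.0729]
tool_rot: [0.582, 0.813, -0.0, -0.0]
ft_force: [-0.6, 0.3, -0.1]
grip_width: 0.0551
grip_force: 0.0
```

```bash
python3 - <<'E'
from h import *
s=eyes.camera('scene')
cr2=cv2.resize(s['img'][215:290,205:305,::-1],None,fx=8,fy=8,interpolation=cv2.INTER_CUBIC)
cr2=np.clip(cr2*1.5,0,255).astype(np.uint8)
cv2.imwrite('pics/s6.png',cr2)
E
```

```text
(no output)
```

View pics/s6.png

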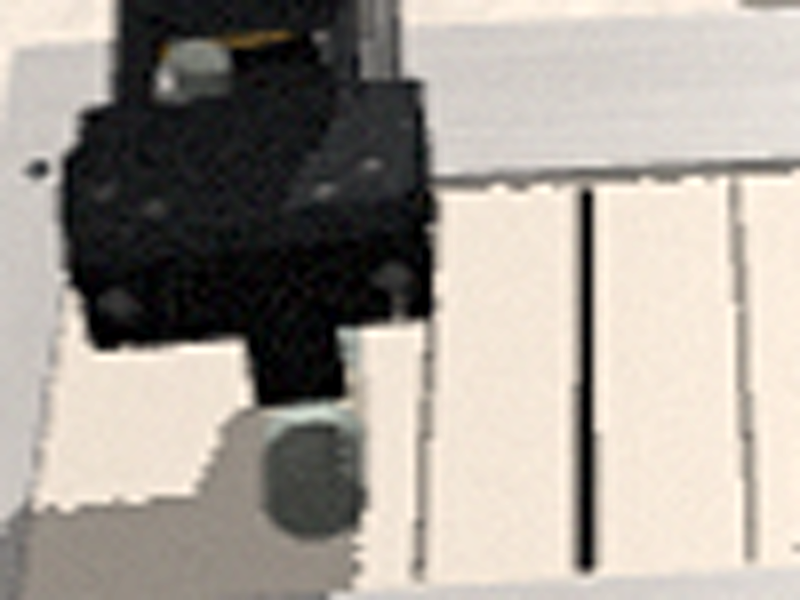

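The fingertip is at about (300,405) over the tube, next to the cap at (315,480), and there is still no contact force. I'll check the geometry by projecting the gripper body's corners.

```bash
python3 - <<'E'
from h import *
s=eyes.camera('scene'); o=sensors.get_obs(); r=R.from_quat(o['tool_rot']); print(o['position'],o['grip_width'],o['joint_torque'])
for p in([-.0375,.095,-.048],[.0375,.095,-.048],[-.0095,.042,.022],[.0095,.042,.022],[0,.042,.010],[0,.0275,.022]): print(p,proj(s,o['position']+r.apply(p)).round(1))
for n in [(0.632,-.1305,.0545),(0.632,-.1305,.067),(.539,-.162,.067),(.563,-.0825,.042),(.6306,-.0644,.042),(.485,-.207,.063)]: print(n,proj(s,n).round(1))
E
```

```text
[ 0.58696902 -0.14713892  0.07285855] 0.05527363384756641 [-4.19904885e-03 -4.55259669e+01 -1.20681497e+01  2.25623877e-02
  7.21090031e-02  5.73746183e-05]
[-0.0375, 0.095, -0.048] [[217.7 271.5]]
[0.0375, 0.095, -0.048] [[261.  267.2]]
[-0.0095, 0.042, 0.022] [[239.  276.3]]
[0.0095, 0.042, 0.022] [[248.9 275.3]]
[0, 0.042, 0.01] [[243.2 271.4]]
[0, 0.0275, 0.022] [[243.9 270.5]]
(0.632, -0.1305, 0.0545) [[244.4 276.6]]
(0.632, -0.1305, 0.067) [[243.6 272. ]]
(0.539, -0.162, 0.067) [[243.2 238.3]]
(0.563, -0.0825, 0.042) [[278.4 259.9]]
(0.6306, -0.0644, 0.042) [[278.4 285.2]]
(0.485, -0.207, 0.063) [[231.4 221.1]]
```

```bash
python3 - <<'E'
from h import *
s=eyes.camera('scene'); r=R.from_quat([.17106,.98526,-.001,-.0004]); p0=np.array([.2103,.5878,.2195])
for p in([-.0095,-.0585,.022],[.0095,-.0585,.022],[-.0095,-.0435,.022],[-.0095,.0435,.022],[-.0375,-.095,-.048],[.0375,-.095,-.048],[-.0375,.095,-.048]): print(p,proj(s,p0+r.apply(p)).round(1))
im=cv2.imread('pics/scene1.png')[45:135,570:640]; g=im.max(2)
for v in range(45,135,2): print(v,''.join('#' if x<45 else '.' for x in g[v-45]))
E
```

```text
[-0.0095, -0.0585, 0.022] [[588.3 130.3]]
[0.0095, -0.0585, 0.022] [[589.5 126.7]]
[-0.0095, -0.0435, 0.022] [[595.8 132. ]]
[-0.0095, 0.0435, 0.022] [[641.2 142.1]]
[-0.0375, -0.095, -0.048] [[580.4 100.9]]
[0.0375, -0.095, -0.048] [[585.6  87.8]]
[-0.0375, 0.095, -0.048] [[688.  122.4]]
45 ............................................................##########
47 ............................................................##########
49 ...........................................................###########
51 ..........................................................############
53 .........................................................#############
55 ........................................................##############
57 .......................................................###############
59 ............................######....................################
61 ...........................###############...........#################
63 ...........................#####################.....#################
65 ..........................#########################################
[... 1836 characters left out ...]
.........................
117 ............................#####.....................................
119 ...........................#####......................................
121 ...........................####.......................................
123 ......................................................................
125 ......................................................................
127 ......................................................................
129 ......................................................................
131 ......................................................................
133 ......................................................................
```

Both views put the gripper about 25 mm higher than nominal, so contact should come further down. I'll continue carefully.

Emit:
drive_tool(deltas=[[[0, 0, 0.7, 0, 0, 0], [0, 0, 0.7, 0, 0, 0], [0, 0, 0.7, 0, 0, 0]]])

```text
time: 10.73
position: [0.587, -0.1472, 0.0708]
tool_rot: [0.582, 0.813, -0.0, 0.0]
ft_force: [0.6, -0.6, -0.0]
grip_width: 0.0548
grip_force: 0.0
```

Emit:
drive_tool(deltas=[[[0, 0, 0.7, 0, 0, 0], [0, 0, 0.7, 0, 0, 0]]])

```text
time: 10.9
position: [0.587, -0.1472, 0.0694]
tool_rot: [0.582, 0.813, -0.0, -0.0]
ft_force: [-0.1, 0.7, 0.5]
grip_width: 0.0549
grip_force: 0.0
```

Emit:
drive_tool(deltas=[[[0, 0, 0.5, 0, 0, 0], [0, 0, 0.5, 0, 0, 0]]])

```text
time: 11.07
position: [0.587, -0.1472, 0.0684]
tool_rot: [0.582, 0.813, -0.0, -0.0]
ft_force: [-0.8, 0.2, 0.1]
grip_width: 0.0547
grip_force: 0.0
```

Emit:
drive_tool(deltas=[[[0, 0, 0.5, 0, 0, 0], [0, 0, 0.5, 0, 0, 0]]])

```text
time: 11.23
position: [0.587, -0.1472, 0.0674]
tool_rot: [0.582, 0.813, -0.0, -0.0]
ft_force: [-0.1, 0.5, 0.3]
grip_width: 0.0547
grip_force: 0.0
```

Emit:
drive_tool(deltas=[[[0, 0, 0.5, 0, 0, 0], [0, 0, 0.5, 0, 0, 0]]])

```text
time: 11.4
position: [0.587, -0.1472, 0.0664]
tool_rot: [0.582, 0.813, 0.0, 0.0]
ft_force: [-0.1, 0.3, 0.3]
grip_width: 0.055
grip_force: 0.0
```

Emit:
drive_tool(deltas=[[[0, 0, 0.5, 0, 0, 0], [0, 0, 0.5, 0, 0, 0]]])

```text
time: 11.57
position: [0.587, -0.1472, 0.0654]
tool_rot: [0.582, 0.813, -0.0, -0.0]
ft_force: [0.1, -1.1, 0.1]
grip_width: 0.0549
grip_force: 0.0
```

Emit:
drive_tool(deltas=[[[0, 0, 0.5, 0, 0, 0], [0, 0, 0, 0, 0, 0]]])

```text
time: 11.73
position: [0.587, -0.1472, 0.065]
tool_rot: [0.582, 0.813, -0.0, 0.0]
ft_force: [0.3, 0.7, 0.9]
grip_width: 0.0548
grip_force: 0.1
```

Emit:
drive_tool(deltas=[[[0, 0, 0.5, 0, 0, 0], [0, 0, 0, 0, 0, 0]]])

```text
time: 11.9
position: [0.5871, -0.1473, 0.0648]
tool_rot: [0.582, 0.813, -0.0, 0.0]
ft_force: [0.1, -0.9, 3.1]
grip_width: 0.055
grip_force: 1.3
```

```bash
python3 - <<'E'
from h import *
s=eyes.camera('scene'); o=sensors.get_obs(); r=R.from_quat(o['tool_rot']); print(o['position'],o['ft_force'])
for p in([-.0375,.095,-.048],[.0375,.095,-.048],[0,.0275,.022]): print(p,proj(s,o['position']+r.apply(p)).round(1))
g=s['img'].max(2)
for v in range(254,286): print(v,''.join('#' if x<40 else '+' if x<80 else '.' for x in g[v,210:262]))
E
```

```text
[ 0.58713646 -0.14733657  0.064854  ] [-0.10554798 -0.96190194  2.54633509]
[-0.0375, 0.095, -0.048] [[218.3 274.8]]
[0.0375, 0.095, -0.048] [[261.4 270.5]]
[0, 0.0275, 0.022] [[244.2 273.4]]
254 .....############################################+..
255 ......###########################################+..
256 ......####+#################################++###+..
257 ......+##########################################...
258 ......+#####################################+.+++...
259 .......###############################++............
260 .......#################++###########+..............
261 .......+###++#+++.........+###########..............
262 ...........................###########..............
263 ...........................###########..............
264 ..........................+###########..............
265 ..........................+###########+.............
266 ..........................+###########+.............
267 ..........................+############.............
268 ...........................+#########+..............
269 ..............................++++++++++.........
[... 215 characters left out ...]
++++............
274 ............................+++++++++#++............
275 ............................++++++++++++............
276 ............................++++++++++++............
277 ............................+++++++++++#............
278 ............................+++++++++++#............
279 ............................++++++++++#+............
280 .............................+++++++++#........+....
281 ..............................+++++++++.............
282 .................................+++................
283 ....................................................
284 ....................................................
285 ...............................................+....
```

Contact at about 3 N with TCP z = 0.065. First roll stroke, with a slight turn.

Emit:
drive_tool(deltas=[[[1, 0, 0, 0, 0, 0.004], [2, 0, 0, 0, 0, 0.004], [3, 0, 0, 0, 0, 0.004], [3, 0, 0, 0, 0, 0.004], [3, 0, 0, 0, 0, 0.004], [3, 0, 0, 0, 0, 0.004], [2, 0, 0, 0, 0, 0.004], [1, 0, 0, 0, 0, 0.004]]])

```text
time: 12.62
position: [0.5816, -0.1295, 0.0647]
tool_rot: [0.595, 0.804, 0.0, 0.0]
ft_force: [-1.3, 0.3, 4.9]
grip_width: 0.055
grip_force: 2.4
```

```bash
python3 - <<'E'
from h import *
s=eyes.camera('scene'); o=sensors.get_obs(); print(o['position'],o['tool_rot'],o['ft_force'])
g=s['img'].max(2)
for v in range(250,286): print(v,''.join('#' if x<40 else '+' if x<80 else '.' for x in g[v,210:285]))
E
```

```text
[ 0.58157984 -0.12942321  0.06469931] [5.95183279e-01 8.03589943e-01 1.61811481e-04 2.03623404e-04] [-0.43164067  0.19446774  5.60983031]
250 .............+############################################..........#......
251 ..............############################################+.........#......
252 ..............############################################+.........#......
253 ..............+###########################################+.........#......
254 ...............+###########################################.........#......
255 ...............+###+#######################################.........#......
256 ................####+#################################+####........+#......
257 ................######################################+###+.........#......
258 ................##################################++................#......
259 ................+##############################.....................#......
260 ................+###++#++++.....+..+###########.....................#......
261 ...................................+###########.....................#......
26
[... 1217 characters left out ...]
.................+++++++++++++..+...................+#......
278 .................................++++++++++++......................+#......
279 .................................+#++#++++++.......................+#......
280 ..................................++++++++++.......................+#......
281 ...................................+++++++.........................+#......
282 ...................................................................+#......
283 ..............................................++...................+#......
284 ...............................................+...................+#......
285 ..............................................++...................+#......
```

Emit:
drive_tool(deltas=[[[0, 0, -1.5, 0, 0, 0], [0, 0, -1.5, 0, 0, 0], [-7.5, 0, 0, 0, 0, 0], [-7.5, 0, 0, 0, 0, 0], [0, 0, 1.5, 0, 0, 0], [0, 0, 0.8, 0, 0, 0], [0, 0, 0.4, 0, 0, 0], [0, 0, 0, 0, 0, 0]]])

```text
time: 13.33
position: [0.5859, -0.1446, 0.0649]
tool_rot: [0.595, 0.803, 0.0, 0.0]
ft_force: [0.4, 0.5, 2.2]
grip_width: 0.055
grip_force: 0.9
```

Emit:
drive_tool(deltas=[[[1, 0, 0.1, 0, 0, 0.003], [2, 0, 0, 0, 0, 0.003], [2.5, 0, 0, 0, 0, 0.003], [2.5, 0, 0, 0, 0, 0.003], [2.5, 0, 0, 0, 0, 0.003], [2.5, 0, 0, 0, 0, 0.003], [2.5, 0, 0, 0, 0, 0.003], [2.5, 0, 0, 0, 0, 0.003]]])

```text
time: 14.0
position: [0.5807, -0.1268, 0.0648]
tool_rot: [0.605, 0.796, -0.0, 0.0]
ft_force: [-0.5, 0.1, 3.7]
grip_width: 0.0547
grip_force: 2.1
```

Emit:
drive_tool(deltas=[[[2.5, 0, 0, 0, 0, 0.002], [2.5, 0, 0, 0, 0, 0.002], [2, 0, 0, 0, 0, 0], [1.5, 0, 0, 0, 0, 0], [0.5, 0, 0, 0, 0, 0], [0, 0, 0, 0, 0, 0]]])

```text
time: 14.5
position: [0.5783, -0.1182, 0.0648]
tool_rot: [0.606, 0.795, -0.0, -0.0]
ft_force: [-1.1, -0.1, 6.0]
grip_width: 0.0547
grip_force: 2.6
```

```bash
python3 - <<'E'
from h import *
s=eyes.camera('scene'); o=sensors.get_obs(); print(o['position'],o['tool_rot'],o['ft_force'])
g=s['img'].max(2)
for v in range(256,286): print(v,''.join('#' if x<40 else '+' if x<80 else '.' for x in g[v,210:285]))
E
```

```text
[ 0.57833783 -0.11830713  0.06475938] [ 6.06368588e-01  7.95183711e-01  7.76862905e-06 -3.75818305e-05] [-1.08430504  0.07048295  5.65152378]
256 .....................+##########################################....#......
257 ......................#####################################++###....#......
258 ......................###############################+++++..........#......
259 ......................#############++++++###########+...............#......
260 .........................................############...............#......
261 .........................................+###########...............#......
262 .........................................+###########...............#......
263 .........................................+###########..............+#......
264 ..........................................###########..............+#......
265 ..........................................###########+.............+#......
266 ..........................................###########+.............+#......
267 ..........................................+######+++...............+#.....
[... 741 characters left out ...]
........................+++++++++++++...............+#......
278 .......................................+++++++++++++...............+#......
279 ........................................+++++++++++................+#......
280 .........................................+++++++++.................+#......
281 ...........................................+++++...................+#......
282 ...............................................+...................+#......
283 ...............................................+...................+#......
284 ...............................................+...................+#......
285 ..............................................++...................+#......
```

Emit:
drive_tool(deltas=[[[0, 0, -1.5, 0, 0, 0], [0, 0, -1.5, 0, 0, 0], [-6, 0, 0, 0, 0, 0], [-6, 0, 0, 0, 0, 0], [0, 0, 1.5, 0, 0, 0], [0, 0, 0.8, 0, 0, 0], [0, 0, 0.3, 0, 0, 0], [0, 0, 0, 0, 0, 0]]])

```text
time: 15.22
position: [0.5815, -0.13, 0.0649]
tool_rot: [0.606, 0.795, 0.0, -0.0]
ft_force: [-0.2, -0.3, -0.1]
grip_width: 0.0548
grip_force: 0.1
```

Emit:
drive_tool(deltas=[[[1, 0, 0, 0, 0, 0], [2, 0, 0, 0, 0, 0], [2.5, 0, 0, 0, 0, 0], [2.5, 0, 0, 0, 0, 0], [2.5, 0, 0, 0, 0, 0], [2.5, 0, 0, 0, 0, 0], [2.5, 0, 0, 0, 0, 0], [2.5, 0, 0, 0, 0, 0]]])

```text
time: 15.88
position: [0.5767, -0.1123, 0.0651]
tool_rot: [0.606, 0.795, -0.0, -0.0]
ft_force: [1.6, 0.4, -0.9]
grip_width: 0.0543
grip_force: 0.0
```

Emit:
drive_tool(deltas=[[[2.5, 0, 0, 0, 0, 0], [2.5, 0, 0, 0, 0, 0], [2, 0, 0, 0, 0, 0], [1.5, 0, 0, 0, 0, 0], [0.5, 0, 0, 0, 0, 0], [0, 0, 0, 0, 0, 0]]])

```text
time: 16.38
position: [0.5744, -0.1038, 0.0651]
tool_rot: [0.606, 0.795, -0.0, -0.0]
ft_force: [0.5, 0.8, -0.1]
grip_width: 0.055
grip_force: 0.0
```

Emit:
drive_tool(deltas=[[[0, 0, -2, 0, 0, 0], [0, 0, -5, 0, 0, 0], [0, 0, -20, 0, 0, 0], [0, 0, -20, 0, 0, 0], [0, 0, -20, 0, 0, 0], [0, 0, -20, 0, 0, 0], [0, 0, -13, 0, 0, 0], [0, 0, 0, 0, 0, 0]]])

```text
time: 17.05
position: [0.5766, -0.1049, 0.1687]
tool_rot: [0.606, 0.795, 0.001, 0.004]
ft_force: [0.7, 0.0, 0.2]
grip_width: 0.0547
grip_force: 0.0
```

```bash
python3 - <<'E'
from h import *
s=eyes.camera('scene'); o=sensors.get_obs(); print(o['position'],o['tool_rot'],o['ft_force'])
cr2=cv2.resize(s['img'][215:295,210:310,::-1],None,fx=7,fy=7,interpolation=cv2.INTER_CUBIC)
cv2.imwrite('pics/s7.png',np.clip(cr2*1.3,0,255).astype(np.uint8))
E
```

```text
[ 0.57558337 -0.10449241  0.1669339 ] [6.06424607e-01 7.95138014e-01 6.03045015e-04 2.09053853e-03] [-0.48099165  0.76987306  0.1848033 ]
```

View pics/s7.png

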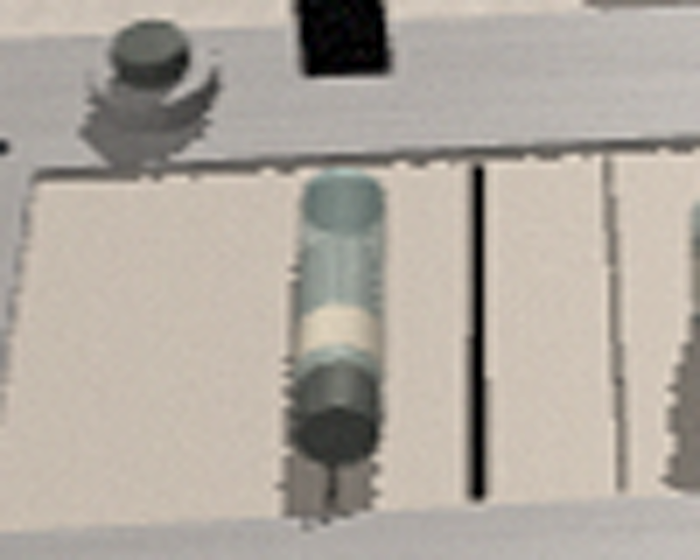

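The tube is clear: cap face centre at crop (337,434), bottom disc at (344,203), line at x about 478. The third stroke lost contact and moved the tube only slightly.

```bash
cat >> h.py <<'E'
# scene-consistent line frame
LM=np.array([.5635,-.0825]); A=np.radians(14.95)
def lf(p): d=np.atleast_2d(p)[:,:2]-LM; return np.c_[d@[np.cos(A),np.sin(A)],d@[-np.sin(A),np.cos(A)]]*1e3
E
python3 - <<'E'
from h import *
s=eyes.camera('scene'); h=lambda u,v:(210+(u+.5)/7-.5,215+(v+.5)/7-.5)
print('orig',lf(ray(s,[(190+217.5/4-.5,205+288.5/4-.5),(190+215.5/4-.5,205+157.5/4-.5)],.0545)))
P=lf(ray(s,[h(337,434),h(344,203)],.0545)); print(P, np.degrees(np.arctan2(*(P[0]-P[1])[::-1])))
L=line(s,0); print('line',lf(L)[[0,-1]])
o=sensors.get_obs(); print('tcp',lf(o['position']),'yaw',np.degrees(np.arctan2(R.from_quat(o['tool_rot']).as_matrix()[1,1],R.from_quat(o['tool_rot']).as_matrix()[0,1])))
# tube silhouette edges per row: left/right gradients
g=s['img'].mean(2)
for v in range(243,280,3): print(v,g[v,248:272].astype(int))
E
```

```text
orig [[ 53.82415531 -65.10735973]
 [-41.0983556  -71.40554411]]
[[ 55.70502145 -38.60520463]
 [-39.5739744  -39.69777438]] 0.6569852130427298
line [[-52.42610469  -1.2525279 ]
 [ 58.35772216  -1.18313368]]
tcp [[  5.11886731 -23.76685904]] yaw 15.336327176792082
243 [144 145 144 149 134 101  82  92  94  98 101 102 101  94  86  80  97 136
 149 149 148 146 148 149]
246 [146 145 147 148 131 110  93  91  95  99 101 102 101  90  86  86 102 134
 148 149 147 149 144 147]
249 [145 146 146 148 126 113 126 122 120 125 115 124 125 112 117 115 108 136
 148 150 148 150 147 147]
252 [145 145 148 149 112  95 106 116 120 127 117 120 124 111 103  92 106 140
 149 147 146 146 147 147]
255 [145 145 148 116  83  96 111 116 120 124 121 122 122 111 101  92 107 138
 147 146 147 146 148 145]
258 [145 146 150 115  87  99 110 116 132 142 138 132 127 114 102 101 115 137
 147 147 146 148 147 148]
261 [145 146 147 112 100 127 146 153 157 154 151 149 146 137 125 111 111 136
 149 147 148 147 148 147]
264 [147 147 146 116 110 134 148 143 138 138 138 127 127 133 125 111 111 135
 148 147 146 146 149 147]
267 [144 148 149 115  93 104  91  75  76  78  87  84  79  79  88  88 101 137
 147 148 148 146 148 145]
270 [146 147 116  83  70  59  66  70  75  81  89  85  73  66  58  55 110 144
 151 146 147 145 146 147]
273 [145 149 116  74  66  58  67  63  54  49  41  55  57  63  58  51  89 137
 149 149 146 148 146 149]
276 [145 148 116  76  52  44  42  39  44  44  41  39  42  43  40  30 112 147
 148 146 148 146 148 148]
279 [145 149 152 120  78  53  41  42  40  42  43  40  40  40  39  77 135 149
 147 144 147 147 147 147]
```

Emit:
drive_tool(deltas=[[[-10, 0, 20, 0, 0, 0], [-9.2, 0, 20, 0, 0, 0], [0, 0, 20, 0, 0, 0], [0, 0, 20, 0, 0, 0], [0, 0, 12, 0, 0, 0], [0, 0, 5, 0, 0, 0], [0, 0, 1, 0, 0, 0], [0, 0, 0, 0, 0, 0]]])

```text
time: 17.82
position: [0.5796, -0.1224, 0.0669]
tool_rot: [0.606, 0.795, 0.0, -0.0]
ft_force: [0.0, -0.2, 0.8]
grip_width: 0.0546
grip_force: 0.0
```

Emit:
drive_tool(deltas=[[[0, 0, 1, 0, 0, 0], [0, 0, 0.6, 0, 0, 0], [0, 0, 0, 0, 0, 0]]])

```text
time: 18.07
position: [0.5801, -0.1226, 0.0662]
tool_rot: [0.606, 0.795, 0.0, 0.001]
ft_force: [-0.1, -0.7, 0.3]
grip_width: 0.0543
grip_force: 0.0
```

Emit:
drive_tool(deltas=[[[0, 0, 0.4, 0, 0, 0], [0, 0, 0, 0, 0, 0]]])

```text
time: 18.23
position: [0.5798, -0.1225, 0.0655]
tool_rot: [0.606, 0.795, 0.0, 0.0]
ft_force: [0.3, 0.1, 0.1]
grip_width: 0.0547
grip_force: 0.0
```

Emit:
drive_tool(deltas=[[[0, 0, 0.4, 0, 0, 0], [0, 0, 0, 0, 0, 0]]])

```text
time: 18.4
position: [0.5797, -0.1226, 0.0649]
tool_rot: [0.606, 0.795, 0.0, 0.0]
ft_force: [-0.4, 0.6, 1.3]
grip_width: 0.0547
grip_force: 0.6
```

Emit:
drive_tool(deltas=[[[0, 0, 0.4, 0, 0, 0], [0, 0, 0, 0, 0, 0]]])

```text
time: 18.57
position: [0.5798, -0.1227, 0.0648]
tool_rot: [0.606, 0.795, 0.0, 0.0]
ft_force: [-0.0, 0.4, 3.6]
grip_width: 0.0554
grip_force: 2.0
```

Emit:
drive_tool(deltas=[[[1, 0, 0, 0, 0, 0.001], [2, 0, 0, 0, 0, 0.001], [2.5, 0, 0, 0, 0, 0.001], [2.5, 0, 0, 0, 0, 0.001], [2.5, 0, 0, 0, 0, 0.001], [2.5, 0, 0, 0, 0, 0.001], [2.5, 0, 0, 0, 0, 0.001], [2.5, 0, 0, 0, 0, 0.001]]])

```text
time: 19.23
position: [0.5749, -0.1051, 0.0647]
tool_rot: [0.609, 0.793, -0.0, 0.0]
ft_force: [-0.3, -0.3, 5.1]
grip_width: 0.0547
grip_force: 2.8
```

Emit:
drive_tool(deltas=[[[2.5, 0, 0, 0, 0, 0], [2.5, 0, 0, 0, 0, 0], [1.5, 0, 0, 0, 0, 0], [1, 0, 0, 0, 0, 0], [0.5, 0, 0, 0, 0, 0], [0, 0, 0, 0, 0, 0]]])

```text
time: 19.73
position: [0.5727, -0.0972, 0.0646]
tool_rot: [0.609, 0.793, -0.0, 0.0]
ft_force: [-0.8, 0.2, 6.3]
grip_width: 0.0548
grip_force: 2.6
```

Emit:
drive_tool(deltas=[[[0, 0, -1.5, 0, 0, 0], [0, 0, -1.5, 0, 0, 0], [-6.5, 0, 0, 0, 0, 0], [-6.5, 0, 0, 0, 0, 0], [0, 0, 1.5, 0, 0, 0], [0, 0, 0.8, 0, 0, 0], [0, 0, 0.6, 0, 0, 0], [0, 0, 0, 0, 0, 0]]])

```text
time: 20.4
position: [0.5764, -0.1103, 0.0648]
tool_rot: [0.61, 0.793, 0.0, 0.0]
ft_force: [-0.8, -0.4, 3.4]
grip_width: 0.0547
grip_force: 1.8
```

```bash
python3 - <<'E'
from h import *
s=eyes.camera('scene'); o=sensors.get_obs(); print(o['position'],o['ft_force'])
g=s['img'].max(2)
for v in range(264,284): print(v,''.join('#' if x<40 else '+' if x<80 else '.' for x in g[v,230:290]))
E
```

```text
[ 0.57635812 -0.11021581  0.06478981] [-0.28812573  0.18763577  4.02965294]
264 .........................+###########+.........+#...........
265 .........................+###########+.........+#...........
266 ..........................+##########+.........+#...........
267 ..........................+#+++##++++++........+#...........
268 ...........................++++++++++++++......+#...........
269 ...........................++++++++++++#+......+#...........
270 ...........................++++++++++#+++......+#...........
271 ...........................++++++++++++++......+#...........
272 ...........................+++++++++++#++......+#...........
273 ...........................++++++++++++++......+#...........
274 ...........................++++++++++++++......+#...........
275 ...........................++++++++++++++......+#...........
276 ...........................+++++++++++++#......+#...........
277 ...........................++++++++++++++......+#...........
278 ...........................+..++++++++++.......+#...........
279 ...........................++.++++++#+++.......+#...........
280 ...........................++..+++++++.........+#...........
281 ...........................+...................+#...........
282 ...........................+...................+#...........
283 ...........................+...................+#...........
```

Emit:
drive_tool(deltas=[[[1, 0, 0, 0, 0, 0], [2, 0, 0, 0, 0, 0], [2.5, 0, -0.1, 0, 0, 0], [2.5, 0, 0, 0, 0, 0], [2.5, 0, 0, 0, 0, 0], [2.5, 0, 0, 0, 0, 0], [2.5, 0, 0, 0, 0, 0], [2.5, 0, 0, 0, 0, 0]]])

```text
time: 21.12
position: [0.5714, -0.0922, 0.0647]
tool_rot: [0.609, 0.793, -0.0, 0.0]
ft_force: [-1.0, -0.2, 6.2]
grip_width: 0.055
grip_force: 2.8
```

Emit:
drive_tool(deltas=[[[2.5, 0, 0, 0, 0, 0], [2.5, 0, 0, 0, 0, 0], [1.5, 0, 0, 0, 0, 0], [1, 0, 0, 0, 0, 0], [0, 0, 0, 0, 0, 0]]])

```text
time: 21.53
position: [0.5693, -0.0847, 0.0647]
tool_rot: [0.609, 0.793, 0.0, -0.0]
ft_force: [-1.0, 0.8, 5.9]
grip_width: 0.0546
grip_force: 2.8
```

Emit:
drive_tool(deltas=[[[0, 0, -2, 0, 0, 0], [0, 0, -5, 0, 0, 0], [0, 0, -20, 0, 0, 0], [0, 0, -20, 0, 0, 0], [0, 0, -20, 0, 0, 0], [0, 0, -20, 0, 0, 0], [0, 0, -13, 0, 0, 0], [0, 0, 0, 0, 0, 0]]])

```text
time: 22.2
position: [0.5713, -0.0857, 0.1673]
tool_rot: [0.609, 0.793, 0.001, 0.003]
ft_force: [0.1, 0.2, 1.2]
grip_width: 0.0548
grip_force: 0.0
```

```bash
cat >> h.py <<'E'
def tube(s,lo,hi):
    """edges of the tube per row (scene): subpixel half-level crossings vs panel brightness -> axis cols"""
    g=cv2.GaussianBlur(s['img'],(1,3),0).mean(2); out=[]
    for v in range(242,278):
        r=g[v,lo:hi]; bg=np.median(np.r_[r[:3],r[-3:]]); i=np.where(r<bg-17)[0]
        if len(i)<8: continue
        f=lambda a,b:(a+(r[a]-(bg-17))/(r[a]-r[b])*(b-a))
        out.append((v,lo+f(i[0]-1,i[0]),lo+f(i[-1]+1,i[-1])))
    return np.array(out)
E
python3 - <<'E'
from h import *
s=eyes.camera('scene'); o=sensors.get_obs(); print(o['position'],lf(o['position']))
T=tube(s,256,290); np.set_printoptions(precision=1,suppress=True)
for v,a,b in T[::3]: print(v,a,b,lf(ray(s,[((a+b)/2,v)],.0545)), lf(ray(s,[(b,v)],.0545)))
for v in range(243,280,4): print(v,s['img'].mean(2)[v,254:290].astype(int))
E
```

```text
[ 0.57032193 -0.08540959  0.16567103] [[ 5.84041225 -4.57100342]]
242.0 257.7720588235294 279.36021505376345 [[-42.9 -19.4]] [[-41.2   3. ]]
245.0 257.4475806451613 279.3031914893617 [[-33.6 -19.6]] [[-31.8   2.9]]
248.0 257.3863636363636 279.36842105263156 [[-24.3 -19.5]] [[-22.6   3. ]]
251.0 257.3179012345679 279.28333333333336 [[-15.3 -19.5]] [[-13.5   2.8]]
254.0 257.30817610062894 279.3333333333333 [[ -6.3 -19.3]] [[-4.6  2.9]]
257.0 257.325 279.3333333333333 [[  2.5 -19.2]] [[4.2 2.9]]
260.0 256.85714285714283 279.3636363636364 [[ 11.2 -19.5]] [[13.   2.9]]
263.0 256.864406779661 279.37864077669906 [[ 19.8 -19.3]] [[21.5  2.9]]
266.0 256.4139344262295 279.39903846153845 [[ 28.3 -19.6]] [[30.   2.9]]
269.0 256.3614864864865 279.7867132867133 [[ 36.6 -19.1]] [[38.4  3.7]]
272.0 256.344512195122 279.88709677419354 [[ 44.9 -18.9]] [[46.6  3.9]]
275.0 256.3282208588957 279.8388157894737 [[ 53.  -18.8]] [[54.7  3.7]]
243 [144 144 146 148 126 108 136 147 146 145 150 133 102  80  92  94  95 100
 104 102  98  88  84  59  14 121 152 148 148 147 149 147 150 149 149 149]
247 [145 147 144 
[... 641 characters left out ...]
13 138 146 141 137 139
 135 137 132 130 125 108  59 116 153 150 149 146 149 148 150 149 148 150]
267 [146 146 148 108  96 135 149 148 145 152 117  88  97  83  66  69  74  86
  95  77  69  64  73  83  48 119 153 150 150 149 150 149 149 146 151 149]
271 [145 146 148  96 115 148 146 147 148 150 117  83  70  62  70  73  79  67
  74  75  67  64  61  62  34  86 136 150 147 149 151 149 148 150 149 149]
275 [145 148 149  94 116 149 144 146 148 118  88  60  41  41  45  42  42  40
  41  42  45  42  43  40  19  88 140 149 148 148 147 149 148 147 150 148]
279 [148 145 149  96 115 150 146 148 147 149 117  87  91  80  53  43  40  36
  41  41  42  58  51  18   1  91 140 151 148 149 151 147 148 149 149 148]
```

Emit:
drive_tool(deltas=[[[-10.5, 0, 20, 0, 0, 0], [0, 0, 20, 0, 0, 0], [0, 0, 20, 0, 0, 0], [0, 0, 20, 0, 0, 0], [0, 0, 12, 0, 0, 0], [0, 0, 5, 0, 0, 0], [0, 0, 1, 0, 0, 0], [0, 0, 0, 0, 0, 0]]])

```text
time: 22.92
position: [0.572, -0.0953, 0.066]
tool_rot: [0.61, 0.793, -0.0, -0.0]
ft_force: [-0.3, 0.3, 1.2]
grip_width: 0.0549
grip_force: 0.0
```

Emit:
drive_tool(deltas=[[[0, 0, 0.8, 0, 0, 0], [0, 0, 0.4, 0, 0, 0], [0, 0, 0, 0, 0, 0]]])

```text
time: 23.17
position: [0.5726, -0.0955, 0.0656]
tool_rot: [0.61, 0.793, 0.0, 0.0]
ft_force: [0.4, -0.1, 0.4]
grip_width: 0.0549
grip_force: 0.0
```

Emit:
drive_tool(deltas=[[[0, 0, 0.3, 0, 0, 0], [0, 0, 0, 0, 0, 0]]])

```text
time: 23.33
position: [0.5724, -0.0955, 0.0652]
tool_rot: [0.61, 0.793, 0.0, 0.0]
ft_force: [0.1, -0.3, 0.5]
grip_width: 0.0548
grip_force: 0.0
```

Emit:
drive_tool(deltas=[[[0, 0, 0.2, 0, 0, 0], [0, 0, 0, 0, 0, 0]]])

```text
time: 23.5
position: [0.5724, -0.0955, 0.0649]
tool_rot: [0.61, 0.793, 0.0, 0.0]
ft_force: [0.4, 1.1, 0.5]
grip_width: 0.055
grip_force: 0.3
```

Emit:
drive_tool(deltas=[[[0, 0, 0.4, 0, 0, 0], [0, 0, 0, 0, 0, 0]]])

```text
time: 23.67
position: [0.5724, -0.0956, 0.0648]
tool_rot: [0.61, 0.793, 0.0, 0.0]
ft_force: [-0.5, 0.6, 3.3]
grip_width: 0.0548
grip_force: 1.7
```

Emit:
drive_tool(deltas=[[[1, 0, 0, 0, 0, 0], [2, 0, 0, 0, 0, 0], [2.5, 0, 0, 0, 0, 0], [2.5, 0, 0, 0, 0, 0], [2.5, 0, 0, 0, 0, 0], [2.5, 0, 0, 0, 0, 0], [2.5, 0, 0, 0, 0, 0], [2, 0, 0, 0, 0, 0]]])

```text
time: 24.33
position: [0.5676, -0.0783, 0.0647]
tool_rot: [0.609, 0.793, -0.0, 0.0]
ft_force: [-1.5, 0.2, 5.6]
grip_width: 0.0547
grip_force: 2.8
```

Emit:
drive_tool(deltas=[[[2, 0, 0, 0, 0, 0], [1.6, 0, 0, 0, 0, 0], [1, 0, 0, 0, 0, 0], [1, 0, 0, 0, 0, 0], [0.5, 0, 0, 0, 0, 0], [0, 0, 0, 0, 0, 0], [0, 0, 0, 0, 0, 0]]])

```text
time: 24.92
position: [0.566, -0.0723, 0.0646]
tool_rot: [0.61, 0.793, 0.0, -0.0]
ft_force: [-0.5, 0.1, 5.6]
grip_width: 0.0548
grip_force: 2.8
```

Emit:
drive_tool(deltas=[[[0, 0, -1, 0, 0, 0], [0, 0, -5, 0, 0, 0], [0, 0, -20, 0, 0, 0], [0, 0, -20, 0, 0, 0], [0, 0, -20, 0, 0, 0], [0, 0, -20, 0, 0, 0], [0, 0, -13, 0, 0, 0], [0, 0, 0, 0, 0, 0]]])

```text
time: 25.58
position: [0.5682, -0.0731, 0.1662]
tool_rot: [0.61, 0.793, 0.001, 0.003]
ft_force: [0.9, 0.0, -0.2]
grip_width: 0.0549
grip_force: 0.0
```

```bash
python3 - <<'E'
from h import *
s=eyes.camera('scene'); o=sensors.get_obs(); print(o['position'],lf(o['position']))
for v in range(243,287,4): print(v,s['img'].mean(2)[v,264:300].astype(int))
E
```

```text
[ 0.56715443 -0.07280213  0.16458738] [[6.0325516  8.42685923]]
243 [147 146 147 146 149 147 148 123  83  86  90  96  96 101 103 101  95  87
  77 113 144 150 150 150 150 149 151 151 148 150 151 152 112  99 138 152]
247 [148 145 147 147 148 147 150 127 114 127 127 114 111 105 102 106 110 117
 116 110 136 149 148 151 148 148 149 149 152 149 150 150 111 101 139 153]
251 [147 146 145 145 146 150 117  81  92 105 112 119 116 107 102 111 115 104
  91 109 140 150 148 150 149 149 151 149 149 150 152 150 131  90 127 153]
255 [148 146 145 148 148 115  84  86  93 109 113 118 120 105  93 111 113 102
 104 116 140 151 149 147 149 152 152 148 151 148 151 149 152  99 119 151]
259 [147 146 147 145 147 151 116  83 109 132 144 149 152 156 152 149 140 132
 118 108 137 150 149 149 150 150 150 150 150 150 149 150 154 101 119 154]
263 [147 146 147 147 149 149 118  90 116 134 127 130 118 108 107 116 130 130
 118 105 131 151 149 149 149 148 150 149 150 151 148 150 152 102 121 152]
267 [146 147 147 145 146 150 119  91  90  71  64  68  73  84  84  87  74  63
  65  72 129 150 149 150 147 151 147 148 150 148 148 150 155 113 100 141]
271 [147 147 146 149 147 153 119  72  53  61  72  70  74  78  85  77  66  62
  61  53 126 151 149 150 149 148 149 149 150 150 147 149 150 132  88 130]
275 [146 147 147 146 145 151 118  66  46  41  42  40  40  39  42  43  43  41
  41  31 112 147 150 150 149 150 152 151 152 153 149 150 151 155 100 119]
279 [146 147 150 147 148 153 117  89  90  84  66  45  41  41  42  41  45  55
  78 133 153 149 149 149 149 148 150 152 149 150 149 150 151 157  98 119]
283 [147 146 147 146 150 117  84  87  89  90  87  93  68  21   0  52  82  90
  86 129 149 146 149 147 148 149 150 149 149 151 151 150 149 153  99 119]
```

```bash
python3 - <<'E'
from h import *
s=eyes.camera('scene')
ex=np.array([np.cos(A),np.sin(A)]); ey=np.array([-np.sin(A),np.cos(A)])
for x in(.055,-.04): 
    p=LM+ex*x-ey*.0012
    print(x,proj(s,[*p,.0545]),proj(s,[*p,.042]), [proj(s,[*(p+ey*d),.0545])[0,0].round(2) for d in(-.0125,.0125)])
P=lf(ray(s,[(277.9,277),(277.5,243.5)],.0545));print(P)
E
```

```text
0.055 [[277.26426262 275.24024022]] [[277.72572644 279.74493036]] [np.float64(270.74), np.float64(283.78)]
-0.04 [[277.3305236  242.47491639]] [[277.75735275 246.9355493 ]] [np.float64(271.3), np.float64(283.36)]
[[ 5.97968638e+01  2.13853684e-02]
 [-3.67692331e+01 -8.45361809e-01]]
```

Emit:
drive_tool(deltas=[[[-35, 0, 0, 0, 0, 0], [-35, -20, 0, 0, 0, 0], [-35, -20, 0, 0, 0, 0], [-35, -20, 0, 0, 0, 0], [-35, -20, 0, 0, 0, 0], [-16, -20, 0, 0, 0, 0], [0, -15, 0, 0, 0, 0], [0, 0, 0, 0, 0, 0]]], gripper=0)

```text
time: 26.35
position: [0.5005, -0.2877, 0.1611]
tool_rot: [0.611, 0.791, -0.0, -0.003]
ft_force: [-0.3, 0.0, -0.6]
grip_width: 0.0092
grip_force: 0.0
```

```bash
python3 - <<'E'
from h import *
t=eyes.camera('top'); s=eyes.camera('scene'); o=sensors.get_obs(); print(o['position'],lf(o['position']),o['grip_width'])
a=cv2.resize(t['img'][185:285,330:430,::-1],None,fx=4,fy=4,interpolation=cv2.INTER_CUBIC)
b=cv2.resize(s['img'][200:300,200:300,::-1],None,fx=4,fy=4,interpolation=cv2.INTER_CUBIC)
cv2.imwrite('pics/both.png',np.clip(np.hstack([a,b])*1.3,0,255).astype(np.uint8))
E
```

```text
[ 0.50317246 -0.28634674  0.16188845] [[-110.87310685 -181.38374052]] 0.004147054806307167
```

View pics/both.png

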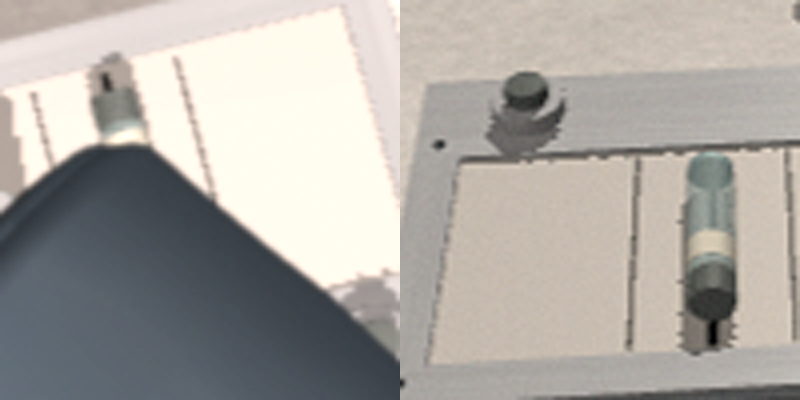

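The tube lies on the line in both views: in the scene half the line emerges at (713,330) directly under the cap at (712,300), and the top half agrees. Next is the button.

Emit:
drive_tool(deltas=[[[30, 3, 10, 0, 0, 0], [30, 0, 10, 0, 0, 0], [15, 0, 10, 0, 0, 0], [7, 0, 10, 0, 0, 0], [0, 0, 10, 0, 0, 0], [0, 0, 7, 0, 0, 0], [0, 0, 3, 0, 0, 0], [0, 0, 0, 0, 0, 0]]], gripper=0)

```text
time: 27.12
position: [0.4863, -0.2071, 0.1025]
tool_rot: [0.61, 0.793, -0.0, -0.0]
ft_force: [0.2, 1.0, 0.4]
grip_width: 0.0004
grip_force: 0.0
```

```bash
python3 - <<'E'
from h import *
s=eyes.camera('scene'); o=sensors.get_obs(); r=R.from_quat(o['tool_rot']); print(o['position'],lf(o['position']),o['grip_width'],o['ft_force'])
print(proj(s,o['position']+r.apply([[-.0095,.0,.022],[.0095,.0,.022],[0,.0,0]])), 'btn',proj(s,[.4852,-.2073,.063]))
g=s['img'].max(2)
for v in range(190,232): print(v,''.join('#' if x<40 else '+' if x<80 else '.' for x in g[v,205:265]))
E
```

```text
[ 0.48646133 -0.20735466  0.10298717] [[-106.64051604 -100.7543669 ]] 0.0007537910385070542 [ 0.21651158 -0.16457225 -0.0476615 ]
[[225.31770884 215.15563414]
 [234.26695915 214.72791226]
 [228.31486912 206.70016992]] btn [[231.19211052 221.13658906]]
190 #################################+........+++++++++##+......
191 #################################............++++++#+.......
192 #################################...............+++++.......
193 #################################+..........................
194 ##################################..........................
195 ##################################..........................
196 ##################################..........................
197 ##################################..........................
198 ##################################..........................
199 ##################################..........................
200 ##################################+.........................
201 ##################################..........................
202 ##################################..........................
203
[... 1181 characters left out ...]
............+++.+...++............................
222 .....................++++....+++............................
223 .....................+++++.+++##............................
224 .....................++++++++##+............................
225 ......................++++++###.............................
226 .....................+++++++##+....+........................
227 .......................+++++++....++........................
228 ................................++++........................
229 ..................++..........+++++.........................
230 ...................++......++++++++.........................
231 ..................++++++++++++++++..........................
```

Emit:
drive_tool(deltas=[[[1, 0, 4, 0, 0, 0], [0, 0, 4, 0, 0, 0], [0, 0, 4, 0, 0, 0], [0, 0, 2, 0, 0, 0]]])

```text
time: 27.5
position: [0.4855, -0.2059, 0.0889]
tool_rot: [0.61, 0.793, -0.0, -0.0]
ft_force: [0.8, 0.1, -0.2]
grip_width: 0.0001
grip_force: 0.0
```

Emit:
drive_tool(deltas=[[[0, 0, 1, 0, 0, 0], [0, 0, 1, 0, 0, 0], [0, 0, 1, 0, 0, 0]]])

```text
time: 27.75
position: [0.4858, -0.2059, 0.0863]
tool_rot: [0.61, 0.793, -0.0, 0.0]
ft_force: [-0.5, 0.1, 1.1]
grip_width: 0.0006
grip_force: 0.0
```

Emit:
drive_tool(deltas=[[[0, 0, 1, 0, 0, 0], [0, 0, 1, 0, 0, 0], [0, 0, 1, 0, 0, 0]]])

```text
time: 28.0
position: [0.4858, -0.2058, 0.0834]
tool_rot: [0.61, 0.793, 0.0, 0.0]
ft_force: [0.7, 0.7, 0.5]
grip_width: 0.0007
grip_force: 0.0
```

Emit:
drive_tool(deltas=[[[0, 0, 1, 0, 0, 0], [0, 0, 1, 0, 0, 0], [0, 0, 1, 0, 0, 0]]])

```text
time: 28.25
position: [0.4857, -0.2058, 0.0803]
tool_rot: [0.61, 0.793, -0.0, 0.0]
ft_force: [0.0, 0.5, -0.6]
grip_width: 0.0002
grip_force: 0.0
```

Emit:
drive_tool(deltas=[[[0, 0, 1, 0, 0, 0], [0, 0, 1, 0, 0, 0], [0, 0, 1, 0, 0, 0], [0, 0, 1, 0, 0, 0]]])

```text
time: 28.58
position: [0.4857, -0.2058, 0.0762]
tool_rot: [0.61, 0.793, -0.0, 0.0]
ft_force: [0.3, 0.1, 0.6]
grip_width: 0.0004
grip_force: 0.0
```

Emit:
drive_tool(deltas=[[[0, 0, 1, 0, 0, 0], [0, 0, 1, 0, 0, 0], [0, 0, 1, 0, 0, 0], [0, 0, 1, 0, 0, 0]]])

```text
time: 28.92
position: [0.4857, -0.2058, 0.0723]
tool_rot: [0.61, 0.793, -0.0, 0.0]
ft_force: [-0.1, -0.2, 0.7]
grip_width: 0.0003
grip_force: 0.0
```

Emit:
drive_tool(deltas=[[[0, 0, 1, 0, 0, 0], [0, 0, 1, 0, 0, 0], [0, 0, 1, 0, 0, 0]]])

```text
time: 29.17
position: [0.4857, -0.2058, 0.0693]
tool_rot: [0.61, 0.793, 0.0, -0.0]
ft_force: [0.2, -0.6, 1.3]
grip_width: 0.0003
grip_force: 0.0
```

Emit:
drive_tool(deltas=[[[0, 0, 1, 0, 0, 0], [0, 0, 1, 0, 0, 0], [0, 0, 1, 0, 0, 0]]])

```text
time: 29.42
position: [0.4857, -0.2058, 0.0662]
tool_rot: [0.61, 0.793, -0.0, -0.0]
ft_force: [-0.5, -0.2, -0.3]
grip_width: 0.0007
grip_force: 0.0
```

Emit:
drive_tool(deltas=[[[0, 0, 1, 0, 0, 0], [0, 0, 1, 0, 0, 0], [0, 0, 1, 0, 0, 0]]])

```text
time: 29.67
position: [0.4857, -0.2058, 0.0634]
tool_rot: [0.61, 0.793, -0.0, 0.0]
ft_force: [-0.3, 0.3, 1.2]
grip_width: 0.0003
grip_force: 0.9
```

Emit:
drive_tool(deltas=[[[0, 0, 1, 0, 0, 0], [0, 0, 1, 0, 0, 0], [0, 0, 1, 0, 0, 0]]])

```text
time: 29.92
position: [0.4857, -0.2058, 0.0604]
tool_rot: [0.61, 0.793, -0.0, 0.0]
ft_force: [-1.2, -0.1, 3.3]
grip_width: 0.0005
grip_force: 1.6
```

Emit:
drive_tool(deltas=[[[0, 0, 1, 0, 0, 0], [0, 0, 1, 0, 0, 0]]])

```text
time: 30.08
position: [0.4857, -0.2058, 0.0587]
tool_rot: [0.61, 0.793, -0.0, 0.0]
ft_force: [-1.8, 1.4, 15.6]
grip_width: 0.0004
grip_force: 7.7
```

Emit:
drive_tool(deltas=[[[0, 0, 1, 0, 0, 0], [0, 0, 0, 0, 0, 0]]])

```text
time: 30.25
position: [0.4857, -0.2058, 0.0587]
tool_rot: [0.609, 0.793, -0.0, 0.0]
ft_force: [-3.2, 1.3, 13.2]
grip_width: 0.0007
grip_force: 6.6
```

Bottomed out at 13 N. I'll release it and retract clear.

Emit:
drive_tool(deltas=[[[0, 0, -2, 0, 0, 0], [0, 0, -4, 0, 0, 0], [0, 0, -8, 0, 0, 0], [0, 0, -20, 0, 0, 0], [0, 0, -20, 0, 0, 0], [0, 0, -20, 0, 0, 0], [0, 0, -20, 0, 0, 0], [0, 0, -10, 0, 0, 0]]])

```text
time: 30.92
position: [0.4866, -0.2064, 0.1636]
tool_rot: [0.61, 0.793, 0.0, 0.002]
ft_force: [-0.4, -0.6, -0.1]
grip_width: 0.0004
grip_force: 0.0
```

Emit:
drive_tool(deltas=[[[-35, 0, -10, 0, 0, 0], [-35, 0, -10, 0, 0, 0], [-35, 0, -10, 0, 0, 0], [-35, 0, 0, 0, 0, 0], [-35, 0, 0, 0, 0, 0], [-35, 0, 0, 0, 0, 0], [-35, 0, 0, 0, 0, 0], [0, 0, 0, 0, 0, 0]]])

```text
time: 31.58
position: [0.5494, -0.4501, 0.1906]
tool_rot: [0.611, 0.792, -0.002, 0.003]
ft_force: [1.3, 0.2, 0.5]
grip_width: 0.0005
grip_force: 0.0
```

```bash
python3 - <<'E'
from h import *
t=eyes.camera('top'); s=eyes.camera('scene'); o=sensors.get_obs(); print(o['position'],o['ft_force'])
g=t['img'].mean(2)
for v in range(196,268,3): print(v,g[v,345:385].astype(int))
for v in range(247,279,4): print(v,s['img'].mean(2)[v,266:288].astype(int))
ex=np.array([np.cos(A),np.sin(A)]); ey=np.array([-np.sin(A),np.cos(A)])
for x in(.055,.03,0,-.04): 
    p=LM+ex*x+ey*(-.0004); print(x,proj(t,[*p,.042]),[proj(t,[*(p+ey*d),.0545])[0].round(1) for d in(.0125,0,-.0125)])
d=cv2.absdiff(cv2.imread('pics/top1.png')[:,:,::-1].copy(),t['img']).max(2)
print('vial/bowl/tape/syringe diff',d[225:250,322:338].mean(),d[220:250,235:270].mean(),d[295:330,250:285].mean(),d[190:245,455:495].mean())
E
```

```text
[ 0.54801148 -0.44347756  0.18998089] [-0.32526817  0.26277863 -0.0652198 ]
196 [161 160 159 158 158 158 157 157 157 157 157 157 157 157 157 157 156 156
 156 156 157 156 157 157 158 157 155 153 159 161 167 173 175 175 177 179
 179 178 179 178]
199 [159 158 157 157 157 157 157 156 157 154 134 116 109 104 104 126 149 156
 166 174 175 175 177 178 178 178 178 175 144 151 175 179 179 179 178 178
 179 179 178 179]
202 [159 157 154 155 159 159 160 143 120 113 112 112 114 116 117 118 117 122
 156 177 179 179 178 179 179 179 178 178 171 133 148 176 178 179 179 179
 179 179 178 179]
205 [178 178 179 179 179 178 168 141 119 112  76  31  62 100 116 116 116 117
 129 160 177 178 179 179 178 179 179 178 178 169 137 152 176 179 179 179
 179 179 179 180]
208 [179 178 179 179 179 180 176 146 118 106  92  85  88  93  98  96  87  82
  92 122 160 177 180 179 180 180 180 179 180 176 143 113 152 177 179 179
 179 179 180 179]
211 [179 180 179 180 180 179 176 140  91  78  80  87  89  89  93  94  90  84
  80  99 125 160 178 180 180 180 180 179 180 179 176 140 117 155 177 180
 179 179 180 180]
214 [179 180 180
[... 3578 characters left out ...]
271 [140 138 140 142 111  68  54  55  65  69  69  76  81  71  59  58  56  49
 117 145 140 141]
275 [139 137 140 142 111  66  37  39  40  37  41  36  42  42  38  39  39  31
 104 140 141 140]
0.055 [[357.45879308 208.55449878]] [array([352.1, 208.6]), array([357.8, 207.2]), array([363.4, 205.8])]
0.03 [[360.39692665 219.53787079]] [array([355.1, 219.7]), array([360.7, 218.3]), array([366.4, 216.9])]
0 [[363.95137829 232.82517162]] [array([358.6, 233.2]), array([364.3, 231.8]), array([370. , 230.3])]
-0.04 [[368.74002394 250.72615378]] [array([363.4, 251.3]), array([369.2, 249.8]), array([374.9, 248.4])]
vial/bowl/tape/syringe diff 29.6925 22.397142857142857 27.351020408163265 86.79181818181819
```

```bash
python3 -c "
from rig import ticket; print(ticket.hand_in())"
```

```text
the job is handed in; nothing more can be done
None
```

I rolled the tube onto the thick line, where the top camera shows it within about 1 mm and 1° of the line. I then pressed the button fully down and released it, retracted the arm and handed the job in at about 32 s.

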